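Pack the shower caddy with tight-capped bottles only

TASK

Help pack the shower caddy: first lift the pink caddy by its handle off the desk riser and stand it centrally on the cork mat beside it, and then sort the refill bottles by twisting their caps, because some are loose and would leak. Stand every bottle whose cap is tight upright inside the caddy, and every bottle whose cap turns loosely upright in the white drip tray; leave the other things on the desk alone.

Things in the scene. Friction and masses are not known exactly. Their poses are not given: they have to be found in the camera images.
- caddy_handle (a point): Centre of the handle bar of the pink plastic shower caddy, which starts on the riser. The bar is 14 mm square and 194 mm long, runs along the caddy's y, its centre 111 mm above the caddy's underside; 40 mm of free space under it. Middle 90 mm is a black rubber grip. z is up. The caddy weighs about 0.4 kg and balances under this point.
- caddy_floor (a point): Centre of the caddy's inner floor, 5 mm above its underside and 106 mm below the handle's centre; same axes. Caddy: 200 mm (x) by 210 mm (y), walls 4 mm, 65 mm high. A 4 mm middle wall along y, 64 mm high, under the bar, parts it into two bays centred at x = +49 and -49 mm; each takes two bottles, at y = +50 and -50 mm. Fingers closing along y clear the bar there.
- riser_top (a point): Centre of the top of the plywood desk riser (a stand) on which the caddy starts: board 210 mm (x) by 220 mm (y), top 70 mm above the desk; fixed. x, y along its sides.
- mat_top (a point): Centre of the top of the cork desk mat beside the riser: 240 mm square, 3 mm thick, fixed flat on the desk. x and y along its sides.
- tray_floor (a point): Centre of the inner floor of the white drip tray: 110 mm (x) by 280 mm (y) outside, 4 mm rim whose top is 12 mm above the desk, floor 5 mm above the desk, fixed. Room for three bottles in a row along its y, 85 mm apart.
- bottle_a_mid (a point): Refill bottle, one of six of the same make: pale round body 56 mm across to 62 mm height, shoulder in to 38 mm at 72 mm, coloured label band, ribbed grey screw cap on top; 100 mm high in all, about 220 g. Point on its axis 50 mm above its underside; z up the bottle, x from the axis to the red tick on the shoulder; turns with the body, not the cap. None if absent in this start.
- bottle_a_capmid (a point): Screw cap of bottle_a, 40 mm across, from 73 to 100 mm above the bottle's underside. Point on the axis at 86.5 mm; x from the axis along the black line on the cap's top, turning with the cap. A loose cap turns on its bottle either way with almost no effort (0.006 N m) while the bottle stands still; a tight cap does not turn on its bottle: a twist takes the whole standing bottle round with it.
- bottle_b_mid (a point): Refill bottle, sizes, point and axes as bottle_a. Its colour, name and looks say nothing of whether its cap is loose. None if absent.
- bottle_b_capmid (a point): Screw cap of bottle_b, size, point, axes and behaviour as for bottle_a. Where its line points at the start says nothing of tightness. No cap comes off or rises when turned; a bottle may be lifted by its cap, loose or tight. A loose cap sits 0.03 mm higher than a tight one, which is too little to see or measure.
- bottle_c_mid (a point): Refill bottle, sizes, point and axes as bottle_a. Its colour, name and looks say nothing of whether its cap is loose. None if absent.
- bottle_c_capmid (a point): Screw cap of bottle_c, size, point, axes and behaviour as for bottle_a. Where its line points at the start says nothing of tightness. No cap comes off or rises when turned; a bottle may be lifted by its cap, loose or tight. A loose cap sits 0.03 mm higher than a tight one, which is too little to see or measure.
- bottle_d_mid (a point): Refill bottle, sizes, point and axes as bottle_a. Its colour, name and looks say nothing of whether its cap is loose. None if absent.
- bottle_d_capmid (a point): Screw cap of bottle_d, size, point, axes and behaviour as for bottle_a. Where its line points at the start says nothing of tightness. No cap comes off or rises when turned; a bottle may be lifted by its cap, loose or tight. A loose cap sits 0.03 mm higher than a tight one, which is too little to see or measure.
- bottle_e_mid (a point): Refill bottle, sizes, point and axes as bottle_a. Its colour, name and looks say nothing of whether its cap is loose. None if absent.
- bottle_e_capmid (a point): Screw cap of bottle_e, size, point, axes and behaviour as for bottle_a. Where its line points at the start says nothing of tightness. No cap comes off or rises when turned; a bottle may be lifted by its cap, loose or tight. A loose cap sits 0.03 mm higher than a tight one, which is too little to see or measure.
- bottle_f_mid (a point): Refill bottle, sizes, point and axes as bottle_a. Its colour, name and looks say nothing of whether its cap is loose. None if absent.
- bottle_f_capmid (a point): Screw cap of bottle_f, size, point, axes and behaviour as for bottle_a. Where its line points at the start says nothing of tightness. No cap comes off or rises when turned; a bottle may be lifted by its cap, loose or tight. A loose cap sits 0.03 mm higher than a tight one, which is too little to see or measure.
- mouse: Bystander, to be left alone: red computer mouse, 100 x 58 x 33 mm; origin at the centre of its underside, z up.
- soapbox: Bystander, to be left alone: closed green soap box, 78 x 108 x 37 mm; origin at the centre of its underside, z up.
- tin: Bystander, to be left alone: flat round aluminium balm tin, 60 mm across, 20 mm high; origin at the centre of its underside, z up.
- mug: Bystander, to be left alone: white mug, 80 mm across, 92 mm high; origin at the centre of its underside, z up.
- phone: Bystander, to be left alone: black phone lying flat, 74 x 155 x 8 mm; origin at the centre of its underside, z up.
- lotion: Bystander, to be left alone: green-labelled lotion bottle with a yellow cap, 64 mm across, 150 mm high; not one of the refill bottles; origin at the centre of its underside, z up.

How it is judged:
By the outcome, as a careful person would: the job done as asked, in the order asked, and still so for the second after the job is handed in, with the robot touching nothing.
Of bottle_a, bottle_b, bottle_c, bottle_d, bottle_e, bottle_f only 4 to 6 are there at a start; the rules pass over those that are not, and their reading is None.
At some moment in a run one of bottle_a, bottle_b, bottle_c, bottle_d, bottle_e, bottle_f may be knocked a few centimetres aside while the robot is not near it.
It also fails if it takes over 210 s, if anything falls off the work surface, if the arm or the gripper's body presses on something with over 40 N, if the wrist force passes 120 N, or if a joint passes its speed limit or range.

ROBOT

A 7-joint arm with a two-finger parallel gripper is mounted at the origin on the work surface. World frame = base frame: x ahead of the robot, y to its left, z up, the work surface at z = 0. Lengths are in m, angles in rad, forces in N, time in s.
With the tool pointing down it reaches from about 0.425 to 0.875 m from the base axis. Payload 4.7 kg.
Tool frame: the origin (TCP) lies on the centre line of the jaws, within the pads' length; the fingertips stand 22 mm ahead of it and the grasp point (between the pads) lies 3 mm ahead of it; z points along the fingers, y is the direction in which the jaws open and shut (so a half turn about z gives the same grasp; the last joint's range is limited). The gripper opens to 87 mm and grips with 3 to 60 N. Pads are 19 mm wide; open, the fingers measure 117 mm over their backs; the gripper's body (75 mm by 190 mm) begins 51 mm behind the grasp point.
Start: joints at [1.258, 0.321, -0.07, 1.45, 0.023, 1.371, -0.057], TCP at [0.209, -0.616, 0.222] pointing down, gripper open.
Joint ranges: [-2.86, 2.86], [-0.3, 2.09], [-1.38, 1.24], [0.06, 2.45], [-1.56, 4.7], [0.09, 2.05], [-2.69, 2.69]. Speed limits (rad/s): [2.57, 2.57, 3.14, 3.14, 3.14, 3.14, 3.14].

INTERFACE

Orientations are given as a rotation vector (axis times angle).
In Python, from bench import ctrl, imaging, close_job, finder gives the robot as it stands. The module is installed in compiled form; this text tells all that it offers.
- The arm moves only by the shell command python3 -m jog 'ROWS' [FORCE]. ROWS is JSON, a list that holds one entry, the list of rows, each a list of 7 numbers: the shift along the tool's x, y, z in cm, then the turn, a rotation vector about the tool's x, y, z in degrees, then the finger opening in cm, from 0 to 8.7. In form: [[[dx, dy, dz, ax, ay, az, claw], ...]]. A call has 1 to 12 rows; each row shifts and turns the commanded pose from where the row before left it, along the tool's axes as they then stand; what a row does not reach is not made up. A row lasts 1/10 s, in which the tool goes at most 50 mm and 8.59 degrees, less where a joint would pass 70% of its speed; a pose out of reach is approached as far as the arm can. A call is refused whole if a number of a shift passes 5 or a number of a turn 8.59, either way. A call with a gripper value outside its range is refused whole. The fingers move at their own pace and stop on an object; FORCE is the grip in N (left out, the last holds). Time passes only in rows, so rows that do not move let the fingers close. It gives the time, the measured TCP pose, the force and the opening at its end, in the units of the state.
- ctrl.get_state(): the state, without advancing time (a new reading comes with each control period).
- imaging.get_image(name): name is "scene" or "top" or "wrist"; returns a dict with "frame" (420x560x3 uint8, red, green, blue), "intrinsics" (3x3 intrinsics, pixels), "k1" (the pictures are not rectified: a ray, as slopes to the right and down, at radius r is drawn at 1 + k1 r^2 times it, then the intrinsics apply), "pose" (4x4, takes a point from camera to world coordinates). Camera axes: x right, y down, z forward; pixel columns grow to the right and rows downward; lengths in m; the calibration is good to about 2 mm. A picture is of the moment at which its call begins. There is no depth.
- close_job(): hands the job in, once; it reports no verdict.
Trained networks look in the newest picture that a camera, given by its name, has taken for a name from the list of things; names that differ only in an ending like _2 or _b are one class to them, and where a whole thing is asked for, a point or a joint stands for the part that bears it (a point fixed in the world has none). Each returns a list of dicts, best first, with "conf" (0 to 1); they miss things now and then, are a little off and sometimes report something else, mostly with a low value. They report only what shows in the picture. A call takes as long as a camera call.
- finder.trace(label, camera): "region" (420x560 bool, what is visible of it) and "point" ([row, column] as shares, 0 to 1, of the picture: columns of its width, rows of its height, amid what is visible of it).
- finder.spot_point(label, camera): "point" ([row, column] as shares, 0 to 1, of the picture: columns of its width, rows of its height: a listed point, or the origin of a listed thing).
The state is a dict: "time": time; "joint_positions": joint angles; "qd": joint speeds; "joint_torque": joint torques, N m; "position": TCP position; "tool_rot": TCP orientation; "ft_force": force on the tool from outside, world axes, zero at the start; "torque": the same for the moment, N m; "grip_width": opening from 0.0 (shut) to 1.0 (fully open).
Only numpy, scipy, OpenCV 4.12 (cv2) and the standard library are available. Lean on these libraries where they do the work, as an engineer would, in place of code of your own. Each camera call takes 0.05 s, during which the arm holds its last target. There are 200 camera calls.

## Working session

There is one attempt and no reset: what is moved stays moved. The work goes in short steps, Python scripts to look and compute and a shell command to move; the robot and the scene stay as the last step left them, time stands still between calls to the robot, and variables do not carry over. Pictures are saved under pics/ and viewed, about 12 in all and at most 16, crops included, and the job is handed in when it is done.

```bash
mkdir -p pics && cat > h.py <<'E'
import numpy as np, cv2
from bench import ctrl, imaging, finder, close_job
from scipy.spatial.transform import Rotation as R
def ray(im,rc):
    K=im["intrinsics"];h,w=im["frame"].shape[:2]
    u=np.array([(rc[1]*w-K[0][2])/K[0][0],(rc[0]*h-K[1][2])/K[1][1]]);s=u.copy()
    for _ in range(20): s=u/(1+im["k1"]*(s@s))
    P=np.array(im["pose"]);d=P[:3,:3]@[s[0],s[1],1];return P[:3,3],d
def at_z(im,rc,z):
    o,d=ray(im,rc);return o+d*(z-o[2])/d[2]
def proj(im,p):
    P=np.array(im["pose"]);c=P[:3,:3].T@(np.array(p)-P[:3,3]);s=c[:2]/c[2];s=s*(1+im["k1"]*(s@s))
    K=im["intrinsics"];return np.array([K[0][0]*s[0]+K[0][2],K[1][1]*s[1]+K[1][2]])
def tri(ims,rcs):
    A=np.zeros((3,3));b=np.zeros(3)
    for im,rc in zip(ims,rcs):
        o,d=ray(im,rc);d=d/np.linalg.norm(d);M=np.eye(3)-np.outer(d,d);A+=M;b+=M@o
    return np.linalg.solve(A,b)
def save(im,n,crop=None,k=1):
    f=im["frame"][...,::-1]
    if crop: f=f[crop[0]:crop[1],crop[2]:crop[3]]
    cv2.imwrite(f"pics/{n}.png",cv2.resize(f,None,fx=k,fy=k,interpolation=cv2.INTER_CUBIC))
def st():
    s=ctrl.get_state();r=R.from_rotvec(s["tool_rot"]).as_matrix()
    print("t",round(s["time"],2),"pos",np.round(s["position"],4),"x",np.round(r[:,0],3),"y",np.round(r[:,1],3),"z",np.round(r[:,2],3),"F",np.round(s["ft_force"],2),"T",np.round(s["torque"],3),"w",round(s["grip_width"],3),"q7",np.round(s["joint_positions"],2))
    return s,r
E
python3 - <<'E'
from h import *
st()
H={"caddy_handle":.181,"caddy_floor":.075,"riser_top":.07,"mat_top":.003,"tray_floor":.005,"bottle_a_mid":.05,"bottle_a_capmid":.0865,"mouse":0,"soapbox":0,"tin":0,"mug":0,"phone":0,"lotion":0}
for c in ("top","scene"):
    im=imaging.get_image(c);save(im,c+"0",k=1.4)
    print(c,np.round(np.array(im["pose"]),3).tolist())
    for n,z in H.items():
        for d in finder.spot_point(n,c)[:7]:
            print(n,round(d["conf"],2),np.round(np.array(d["point"])*[420,560],1),np.round(at_z(im,d["point"],z),3))
E
```

```text
t 0.0 pos [ 0.2085 -0.6151  0.2206] x [ 0.947  0.321 -0.   ] y [ 0.321 -0.947 -0.002] z [-0.001  0.002 -1.   ] F [ 0.88 -0.88 -0.54] T [ 0.018 -0.003 -0.029] w 0.999 q7 [ 1.26  0.32 -0.07  1.45  0.02  1.37 -0.06]
top [[0.013, -0.98, 0.196, 0.289], [-1.0, -0.011, 0.008, 0.019], [-0.006, -0.196, -0.981, 1.411], [0.0, 0.0, 0.0, 1.0]]
caddy_handle 0.66 [233.3 462. ] [ 0.469 -0.402  0.181]
caddy_floor 0.93 [234.6 452. ] [ 0.48  -0.413  0.075]
caddy_floor 0.55 [129.4 296.4] [ 0.762 -0.011  0.075]
caddy_floor 0.42 [256.5 151.6] [0.414 0.359 0.075]
riser_top 0.19 [217.4 125.7] [0.516 0.434 0.07 ]
mat_top 0.84 [213.7 314.1] [ 0.544 -0.063  0.003]
tray_floor 0.82 [186.7 202.4] [0.616 0.248 0.005]
tray_floor 0.62 [148.2 179.8] [0.727 0.316 0.005]
tray_floor 0.36 [156.7 396.9] [ 0.709 -0.294  0.005]
bottle_a_mid 0.73 [224.  212.5] [0.505 0.21  0.05 ]
bottle_a_mid 0.52 [258.3 156.8] [0.412 0.351 0.05 ]
bottle_a_capmid 0.67 [223.5 208.2] [0.5   0.216 0.087]
mouse 0.73 [296.6 368.1] [ 0.322 -0.207  0.   ]
soapbox 0.79 [296.6 207.9] [0.316 0.221 0.   ]
soapbox 0.39 [254.6 151.5] [0.427 0.379 0.   ]

[... 385 characters left out ...]
31.6] [ 0.476 -0.415  0.075]
mat_top 0.92 [257.8 253.9] [ 0.541 -0.07   0.003]
tray_floor 0.81 [229.9 349.6] [0.608 0.255 0.005]
bottle_a_mid 0.71 [205.5 321.6] [0.498 0.229 0.05 ]
bottle_a_capmid 0.69 [197.3 324.4] [0.508 0.229 0.087]
mouse 0.82 [237.3 177.3] [ 0.313 -0.2    0.   ]
mouse 0.61 [273.  133.8] [ 0.393 -0.382  0.   ]
soapbox 0.76 [194.3 282.1] [0.302 0.22  0.   ]
tin 0.59 [199.6 376. ] [ 0.524  0.464 -0.   ]
tin 0.36 [191.5 310.4] [0.346 0.314 0.   ]
mug 0.67 [294.2 323.9] [ 0.781 -0.008  0.   ]
phone 0.96 [327.2 218.9] [ 0.715 -0.301  0.   ]
phone 0.69 [200.7 285.5] [0.343 0.203 0.   ]
lotion 0.66 [197.9 284.1] [0.325 0.211 0.   ]
lotion 0.6 [244.8 387.5] [ 0.731  0.298 -0.   ]
```

View pics/top0.png

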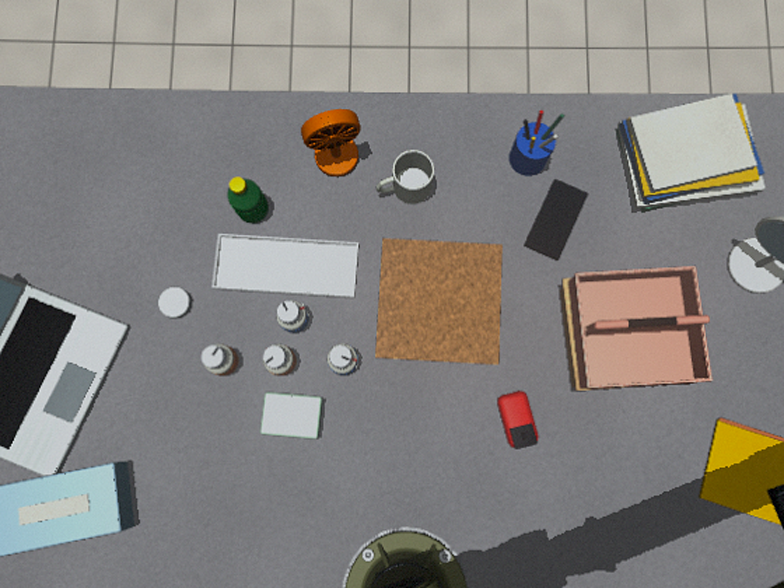

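View pics/scene0.png

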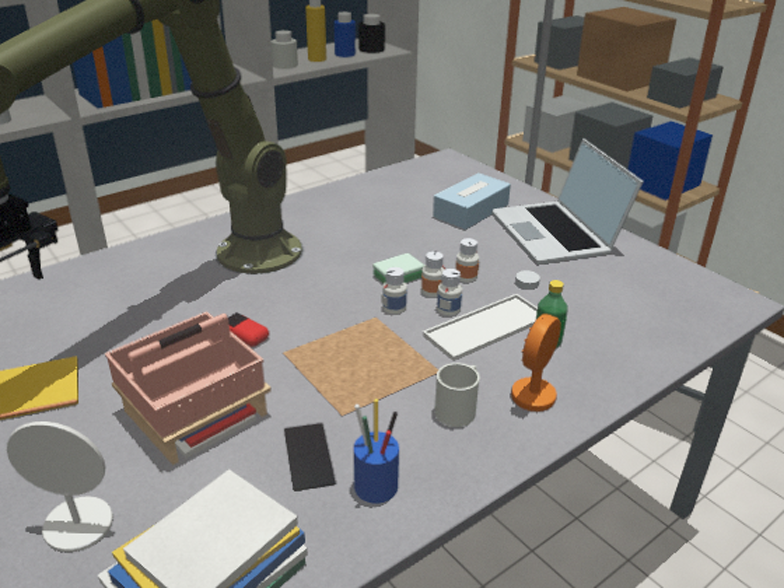

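The top view shows the caddy on the riser at (640,330), its bar running along world y. The cork mat is at (440,300) and the white tray at (287,265). Four bottles show, with caps at (291,310), (217,354), (277,354) and (342,355). The scene view agrees. Next I'll measure them more precisely.

```bash
cat >> h.py <<'E'
def rect(im,m,z):
    n,l,s,c=cv2.connectedComponentsWithStats(m.astype(np.uint8));k=1+np.argmax(s[1:,4]);m=(l==k)
    r,c=np.nonzero(m);p=np.array([at_z(im,((a+.5)/420,(b+.5)/560),z)[:2] for a,b in zip(r,c)])
    return [np.round(v,4) for v in cv2.minAreaRect((p*1000).astype(np.float32))],m.sum()
def box(m,x0,x1,y0,y1):
    o=np.zeros_like(m);o[int(y0/1.4):int(y1/1.4),int(x0/1.4):int(x1/1.4)]=1;return m&o
E
python3 - <<'E'
from h import *
im=imaging.get_image("top");f=im["frame"];hsv=cv2.cvtColor(f,cv2.COLOR_RGB2HSV).astype(int)
print("mat",rect(im,box((hsv[...,1]>90),360,515,225,375),.003))
print("tray",rect(im,box((hsv[...,2]>170)&(hsv[...,1]<60),205,365,228,303),.012))
pink=(hsv[...,1]>60)&((hsv[...,0]<12)|(hsv[...,0]>170))
print("caddy rim",rect(im,box(pink,575,720,255,400),.135))
print("grip",rect(im,box(f.max(2)<75,610,695,310,335),.186))
for n in("bottle_a_capmid","bottle_a_mid","caddy_handle"):
  for d in finder.trace(n,"top"):
    r,c=np.nonzero(d["region"]);print(n,round(d["conf"],2),len(r),np.round([c.min()*1.4,c.max()*1.4,r.min()*1.4,r.max()*1.4]))
save(im,"caps",(200,285,130,270),5.5)
cs=cv2.resize(f[185:250,405:515][...,::-1],None,fx=7,fy=7,interpolation=cv2.INTER_CUBIC);cv2.imwrite("pics/bar.png",cs)
E
```

```text
mat ([array([541.7005, -62.7163]), array([239.0814, 238.0724]), np.float64(87.4879)], np.int64(7392))
tray ([array([607.8554, 241.903 ]), array([279.1409, 109.7217]), np.float64(86.8955)], np.int64(3715))
caddy rim ([array([ 474.6622, -409.3298]), array([207.0563, 237.349 ]), np.float64(3.9866)], np.int64(7387))
grip ([array([ 474.1934, -410.3463]), array([14.7875, 78.9635]), np.float64(4.188)], np.int64(204))
bottle_a_capmid 0.67 204 [329. 350. 346. 367.]
bottle_a_capmid 0.58 206 [277. 298. 301. 322.]
bottle_a_mid 0.63 443 [276. 308. 300. 332.]
bottle_a_mid 0.39 436 [202. 237. 344. 374.]
caddy_handle 0.89 7861 [567. 710. 266. 388.]
```

View pics/caps.png

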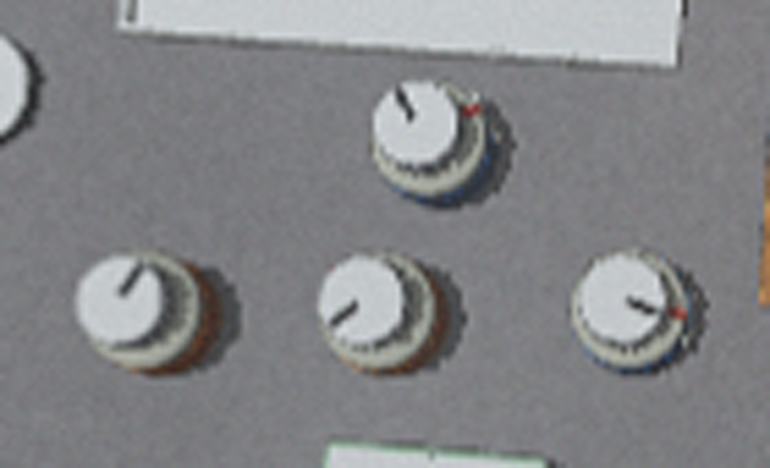

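View pics/bar.png

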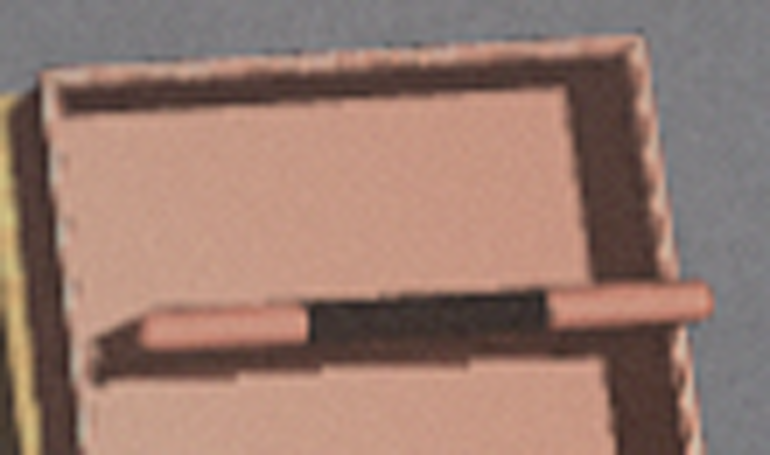

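The cap crop shows four caps centred at (416,124), (120,300), (361,300) and (621,299). Red ticks show on two of them, at (470,110) and (680,313). The bar crop shows the black grip centred at (429,315), with the bar turned about +4°.

```bash
cat >> h.py <<'E'
def go(p,yaw=None):
    s,r=st();d=r.T@(np.array(p)-s["position"])*100
    print("shift cm (tool axes)",np.round(d,2))
    if yaw is not None:
        c=np.degrees(np.arctan2(r[1,1],r[0,1]));a=(yaw-c+90)%180-90
        print("yaw of y",round(c,1),"az needed",round(-a,1),"or",round(-a+(180 if a>0 else -180),1))
    print("tilt fix ax,ay deg (tool)",np.round(np.degrees(np.cross(r[:,2],[0,0,-1])@r)[:2],2))
E
python3 - <<'E'
from h import *
im=imaging.get_image("top")
print("grip",at_z(im,((185+315/7)/420,(405+429/7)/560),.188))
for x,y in((416,124),(120,300),(361,300),(621,299)):
    print("cap",np.round(at_z(im,((200+y/5.5)/420,(130+x/5.5)/560),.1),4))
for c in((542-120,-63),):pass
go((.475,-.41,.26),4.2)
E
```

```text
grip [ 0.47558471 -0.41051634  0.188     ]
cap [0.5002 0.2202 0.1   ]
cap [0.417  0.3523 0.1   ]
cap [0.4182 0.242  0.1   ]
cap [0.4199 0.1227 0.1   ]
t 1.65 pos [ 0.2087 -0.6156  0.2218] x [ 0.947  0.321 -0.   ] y [ 0.321 -0.947  0.   ] z [-0. -0. -1.] F [-0.95 -0.17 -0.47] T [ 0.03   0.045 -0.004] w 0.997 q7 [ 1.26  0.32 -0.07  1.45  0.02  1.37 -0.06]
shift cm (tool axes) [ 31.83 -10.92  -3.82]
yaw of y -71.3 az needed -75.5 or 104.5
tilt fix ax,ay deg (tool) [0.01 0.  ]
```

```bash
python3 -m jog '[[[0,0,-1.9,0,0,0,8.7],[0,0,-1.9,0,0,0,8.7],[3.18,-1.09,0,0,0,0,8.7],[3.18,-1.09,0,0,0,0,8.7],[3.18,-1.09,0,0,0,0,8.7],[3.18,-1.09,0,0,0,0,8.7],[3.18,-1.09,0,0,0,0,8.7],[3.18,-1.09,0,0,0,0,8.7],[3.18,-1.09,0,0,0,0,8.7],[3.18,-1.09,0,0,0,0,8.7],[3.18,-1.09,0,0,0,0,8.7],[3.18,-1.09,0,0,0,0,8.7]]]' && python3 -m jog '[[[0,0,0,0,0,-8.4,8.7],[0,0,0,0,0,-8.4,8.7],[0,0,0,0,0,-8.4,8.7],[0,0,0,0,0,-8.4,8.7],[0,0,0,0,0,-8.4,8.7],[0,0,0,0,0,-8.4,8.7],[0,0,0,0,0,-8.4,8.7],[0,0,0,0,0,-8.4,8.7],[0,0,0,0,0,-8.4,8.7],[0,0,0,0,0,0,8.7],[0,0,0,0,0,0,8.7]]]' && python3 - <<'E'
from h import *
go((.475,-.4105,.184),4.2)
im=imaging.get_image("wrist");save(im,"w1",k=1.4);print(np.round(im["pose"],3).tolist())
E
```

```text
time: 2.85
position: [0.4758, -0.4094, 0.2599]
tool_rot: [3.099, 0.511, 0.0]
ft_force: [-0.0, -0.5, -0.7]
grip_width: 1.001
time: 3.95
position: [0.4748, -0.4104, 0.2598]
tool_rot: [2.14, 2.3, -0.0]
ft_force: [0.5, -0.2, 0.3]
grip_width: 1.002
t 3.95 pos [ 0.4748 -0.4104  0.2598] x [-0.072  0.997 -0.   ] y [0.997 0.072 0.   ] z [ 0. -0. -1.] F [ 0.51 -0.23  0.29] T [-0.013 -0.09  -0.022] w 1.002 q7 [ 1.    0.28 -0.41  1.44  0.11  1.44  0.66]
shift cm (tool axes) [-0.01  0.02  7.58]
yaw of y 4.1 az needed -0.1 or 179.9
tilt fix ax,ay deg (tool) [0. 0.]
[[0.997, 0.068, 0.019, 0.469], [0.071, -0.957, -0.282, -0.333], [-0.001, 0.283, -0.959, 0.424], [0.0, 0.0, 0.0, 1.0]]
```

View pics/w1.png

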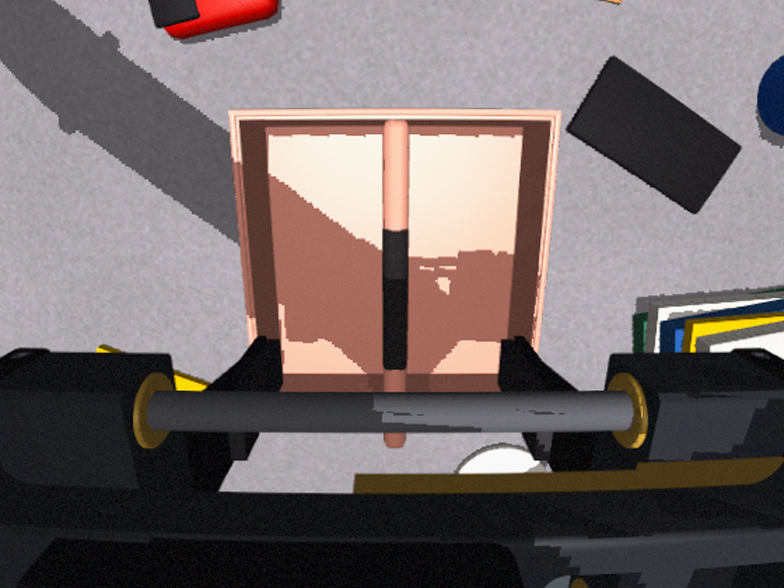

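The wrist view shows the bar at column 395, midway between the fingers and parallel to them. The black grip spans rows 230–370. I'll descend and grip.

```bash
python3 -m jog '[[[0,0,1.9,0,0,0,8.7],[0,0,1.9,0,0,0,8.7],[0,0,1.9,0,0,0,8.7],[0,0,1.9,0,0,0,8.7],[0,0,0,0,0,0,1],[0,0,0,0,0,0,1],[0,0,0,0,0,0,1],[0,0,0,0,0,0,1],[0,0,0,0,0,0,1],[0,0,0,0,0,0,1]]]' 40 && python3 -m jog '[[[0,0,0,0,0,0,1],[0,0,0,0,0,0,1],[0,0,-0.5,0,0,0,1],[0,0,-0.8,0,0,0,1],[0,0,-0.8,0,0,0,1],[0,0,-0.8,0,0,0,1],[0,0,-0.8,0,0,0,1],[0,0,-0.5,0,0,0,1],[0,0,0,0,0,0,1]]]' && python3 - <<'E'
from h import *
go((.5417,-.0627,.225),-2.5)
E
```

```text
time: 5.0
position: [0.475, -0.4105, 0.1843]
tool_rot: [2.136, 2.303, -0.0]
ft_force: [0.2, -0.6, 0.3]
grip_width: 0.539
time: 5.9
position: [0.4753, -0.4106, 0.227]
tool_rot: [2.135, 2.302, -0.0]
ft_force: [-0.4, -0.5, -0.9]
grip_width: 0.114
t 5.9 pos [ 0.4753 -0.4106  0.227 ] x [-0.075  0.997 -0.001] y [0.997 0.075 0.001] z [ 0.001 -0.001 -1.   ] F [-0.41 -0.55 -0.88] T [ 0.005 -0.104  0.042] w 0.114 q7 [ 1.    0.3  -0.41  1.49  0.12  1.37  0.66]
shift cm (tool axes) [34.19  9.25  0.16]
yaw of y 4.3 az needed 6.8 or -173.2
tilt fix ax,ay deg (tool) [0.07 0.08]
```

The fingers hadn't closed before I lifted: they are now at 10 mm, less than the 14 mm bar. I'll open, check that the caddy hasn't moved, and redo it with a longer close.

```bash
python3 -m jog '[[[0,0,-1,0,0,0,8.7],[0,0,-1,0,0,0,8.7],[0,0,-1,0,0,0,8.7],[0,0,0,0,0,0,8.7],[0,0,0,0,0,0,8.7],[0,0,0,0,0,0,8.7],[0,0,0,0,0,0,8.7],[0,0,0,0,0,0,8.7]]]' && python3 - <<'E'
from h import *
go((.475,-.4105,.184),4.2)
im=imaging.get_image("wrist");save(im,"w2",k=1)
E
```

```text
time: 6.7
position: [0.4746, -0.4102, 0.2553]
tool_rot: [-2.135, -2.303, 0.0]
ft_force: [-0.5, 0.6, 0.7]
grip_width: 0.758
t 6.7 pos [ 0.4746 -0.4102  0.2553] x [-0.075  0.997  0.001] y [ 0.997  0.075 -0.001] z [-0.001  0.    -1.   ] F [-0.54  0.57  0.74] T [-0.057 -0.115  0.023] w 0.758 q7 [ 1.    0.29 -0.41  1.45  0.11  1.43  0.66]
shift cm (tool axes) [-0.04  0.04  7.13]
yaw of y 4.3 az needed 0.1 or -179.9
tilt fix ax,ay deg (tool) [-0.04 -0.03]
```

View pics/w2.png

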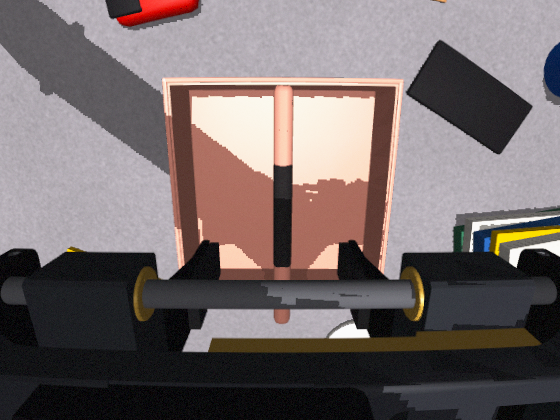

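The caddy hasn't moved, and the bar at column 283 is still between the fingers. I'll try again and close with more time.

```bash
python3 -m jog '[[[0,0,1.8,0,0,0,5.5],[0,0,1.8,0,0,0,5.5],[0,0,1.8,0,0,0,5.5],[0,0,1.7,0,0,0,5.5],[0,0,0,0,0,0,0.2],[0,0,0,0,0,0,0.2],[0,0,0,0,0,0,0.2],[0,0,0,0,0,0,0.2],[0,0,0,0,0,0,0.2],[0,0,0,0,0,0,0.2],[0,0,0,0,0,0,0.2],[0,0,0,0,0,0,0.2]]]' 45 && python3 -m jog '[[[0,0,0,0,0,0,0.2],[0,0,0,0,0,0,0.2],[0,0,0,0,0,0,0.2],[0,0,0,0,0,0,0.2],[0,0,0,0,0,0,0.2],[0,0,0,0,0,0,0.2]]]' && python3 -m jog '[[[0,0,-0.3,0,0,0,0.2],[0,0,-0.6,0,0,0,0.2],[0,0,-0.8,0,0,0,0.2],[0,0,-0.8,0,0,0,0.2],[0,0,-0.8,0,0,0,0.2],[0,0,-0.7,0,0,0,0.2],[0,0,0,0,0,0,0.2]]]' && python3 - <<'E'
from h import *
go((.5417,-.0627,.225),-2.5)
E
```

```text
time: 7.95
position: [0.4759, -0.4103, 0.1855]
tool_rot: [2.134, 2.303, 0.001]
ft_force: [3.2, 0.4, 1.7]
grip_width: 0.136
time: 8.55
position: [0.4759, -0.4103, 0.1854]
tool_rot: [2.134, 2.303, 0.001]
ft_force: [4.5, -0.3, 3.1]
grip_width: 0.137
time: 9.25
position: [0.4754, -0.4108, 0.2264]
tool_rot: [2.134, 2.302, -0.0]
ft_force: [0.6, 0.7, -4.3]
grip_width: 0.135
t 9.25 pos [ 0.4754 -0.4108  0.2264] x [-0.075  0.997 -0.002] y [0.997 0.075 0.002] z [ 0.002 -0.002 -1.   ] F [ 0.65  0.75 -4.26] T [-0.067 -0.219 -0.004] w 0.135 q7 [ 1.    0.3  -0.41  1.49  0.12  1.37  0.66]
shift cm (tool axes) [34.21  9.24  0.09]
yaw of y 4.3 az needed 6.8 or -173.2
tilt fix ax,ay deg (tool) [0.09 0.11]
```

```bash
python3 -m jog '[[[1,0.27,0,0,0,0,0.2],[2,0.54,0,0,0,0,0.2],[2.6,0.7,0,0,0,0,0.2],[2.8,0.76,0,0,0,0,0.2],[2.8,0.76,0,0,0,0,0.2],[2.8,0.76,0,0,0,0,0.2],[2.8,0.76,0,0,0,0,0.2],[2.8,0.76,0,0,0,0,0.2],[2.8,0.76,0,0,0,0,0.2],[2.8,0.76,0,0,0,0,0.2],[2.8,0.76,0,0,0,0,0.2],[2.6,0.7,0,0,0,0,0.2]]]' && python3 -m jog '[[[2.2,0.59,0,0,0,0,0.2],[1.4,0.38,0,0,0,0,0.2],[0.8,0.2,0,0,0,0,0.2],[0,0,0,0,0,1.7,0.2],[0,0,0,0,0,1.7,0.2],[0,0,0,0,0,1.7,0.2],[0,0,0,0,0,1.7,0.2],[0,0,1,0,0,0,0.2],[0,0,1,0,0,0,0.2],[0,0,1,0,0,0,0.2],[0,0,0,0,0,0,0.2],[0,0,0,0,0,0,0.2]]]' && python3 - <<'E'
from h import *
go((.5417,-.0627,.1185),-2.5)
im=imaging.get_image("wrist");save(im,"w3",k=1)
E
```

```text
time: 10.45
position: [0.5338, -0.0948, 0.2244]
tool_rot: [-2.132, -2.306, 0.0]
ft_force: [0.2, 0.6, -3.6]
grip_width: 0.138
time: 11.65
position: [0.5424, -0.0541, 0.1941]
tool_rot: [-2.268, -2.172, 0.001]
ft_force: [-0.3, -0.4, -5.0]
grip_width: 0.14
t 11.65 pos [ 0.5424 -0.0541  0.1941] x [0.043 0.999 0.   ] y [ 0.999 -0.043 -0.001] z [-0.001  0.    -1.   ] F [-0.3  -0.41 -5.02] T [-0.003 -0.167 -0.007] w 0.14 q7 [ 0.64  0.16 -0.64  1.73  0.1   1.28 -0.07]
shift cm (tool axes) [-0.86 -0.02  7.56]
yaw of y -2.5 az needed 0.0 or -180.0
tilt fix ax,ay deg (tool) [-0.07 -0.01]
```

View pics/w3.png

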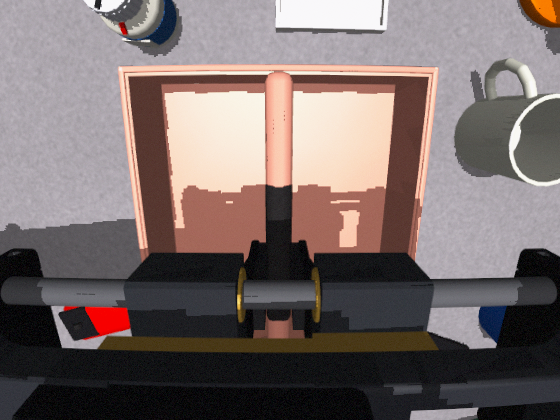

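The caddy hangs level and square in the jaws. I'll correct 9 mm along tool x and lower it.

```bash
python3 -m jog '[[[-0.45,0,0,0,0,0,0.2],[-0.4,0,0,0,0,0,0.2],[0,0,1,0,0,0,0.2],[0,0,1.2,0,0,0,0.2],[0,0,1.2,0,0,0,0.2],[0,0,1.2,0,0,0,0.2],[0,0,1.0,0,0,0,0.2],[0,0,0.6,0,0,0,0.2],[0,0,0.5,0,0,0,0.2],[0,0,0.4,0,0,0,0.2],[0,0,0,0,0,0,0.2],[0,0,0,0,0,0,0.2]]]' && python3 -m jog '[[[0,0,0.2,0,0,0,0.2],[0,0,0.2,0,0,0,0.2],[0,0,0.15,0,0,0,0.2],[0,0,0,0,0,0,0.2],[0,0,0,0,0,0,0.2]]]' && python3 -c "
from h import *
go((.5417,-.0627,.1185),-2.5)"
```

```text
time: 12.9
position: [0.5426, -0.0627, 0.124]
tool_rot: [2.269, 2.173, 0.0]
ft_force: [-0.2, -0.0, -4.8]
grip_width: 0.138
time: 13.4
position: [0.5424, -0.0627, 0.1185]
tool_rot: [2.269, 2.173, -0.0]
ft_force: [-1.0, -0.4, -1.0]
grip_width: 0.135
t 13.4 pos [ 0.5424 -0.0627  0.1185] x [ 0.043  0.999 -0.   ] y [ 0.999 -0.043  0.   ] z [ 0. -0. -1.] F [-1.   -0.44 -0.95] T [-0.038  0.248  0.055] w 0.135 q7 [ 0.63  0.23 -0.63  1.82  0.15  1.14 -0.09]
shift cm (tool axes) [-0.   -0.07 -0.  ]
yaw of y -2.5 az needed 0.0 or -180.0
tilt fix ax,ay deg (tool) [0.   0.02]
```

```bash
python3 -m jog '[[[0,0,0,0,0,0,6],[0,0,0,0,0,0,6],[0,0,0,0,0,0,6],[0,0,0,0,0,0,6],[0,0,0,0,0,0,6],[0,0,0,0,0,0,6],[0,0,0,0,0,0,6],[0,0,-1,0,0,0,6],[0,0,-3,0,0,0,6],[0,0,-3,0,0,0,6],[0,0,-3,0,0,0,6],[0,0,-3,0,0,0,6]]]' && python3 -m jog '[[[3,-2.2,0,0,0,0,6],[3,-2.2,0,0,0,0,6],[3,-2.2,0,0,0,0,6],[3,-2.2,0,0,0,0,6],[3,-2.2,0,0,0,0,6],[3,-2.2,0,0,0,0,6],[0,0,0,0,0,0,6],[0,0,0,0,0,0,6]]]' && python3 - <<'E'
from h import *
im=imaging.get_image("top");f=im["frame"];hsv=cv2.cvtColor(f,cv2.COLOR_RGB2HSV).astype(int)
save(im,"t2",k=1.4)
for d in finder.spot_point("caddy_handle","top")+finder.trace("bottle_a_capmid","top"): print(d["conf"],np.array(d["point"])*[420,560],at_z(im,d["point"],.1))
go((.42,.1227,.22),0)
im=imaging.get_image("wrist");save(im,"wD",k=1)
for d in finder.spot_point("bottle_a_capmid","wrist"): print(round(d["conf"],2),np.array(d["point"])*[420,560],at_z(im,d["point"],.0865))
E
```

```text
time: 14.6
position: [0.5424, -0.0625, 0.2503]
tool_rot: [2.268, 2.173, 0.001]
ft_force: [0.8, -0.3, -0.6]
grip_width: 0.687
time: 15.4
position: [0.4183, 0.1234, 0.2491]
tool_rot: [2.265, 2.174, 0.0]
ft_force: [0.6, -0.4, -1.6]
grip_width: 0.692
0.88 [207.48  315.672] [ 0.54264477 -0.06112471  0.1       ]
t 15.55 pos [0.4188 0.1219 0.2484] x [0.045 0.999 0.   ] y [ 0.999 -0.045  0.   ] z [ 0.  0. -1.] F [-0.27 -0.55 -0.49] T [-0.039 -0.105  0.034] w 0.695 q7 [ 0.54 -0.17 -0.78  1.88 -0.12  1.39 -0.25]
shift cm (tool axes) [0.09 0.11 2.84]
yaw of y -2.6 az needed -2.6 or 177.4
tilt fix ax,ay deg (tool) [ 0.01 -0.  ]
0.75 [ 87.78  360.976] [0.50354798 0.22039715 0.0865    ]
```

View pics/t2.png

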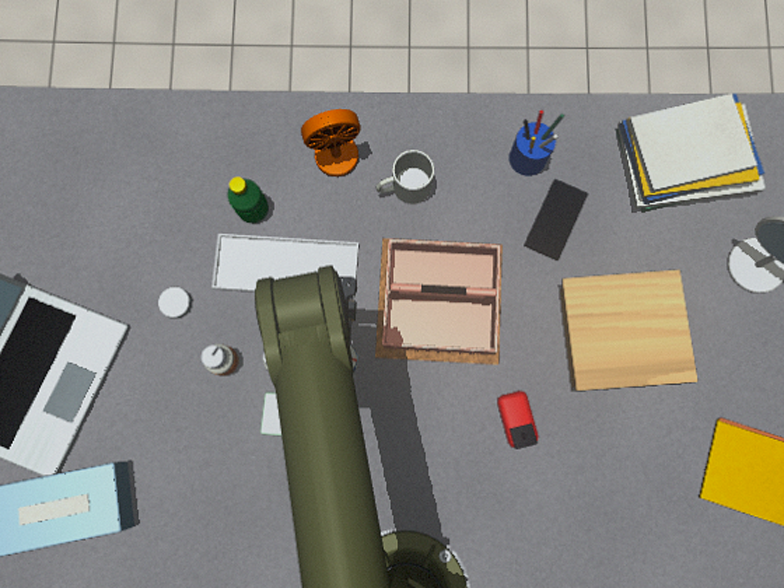

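View pics/wD.png

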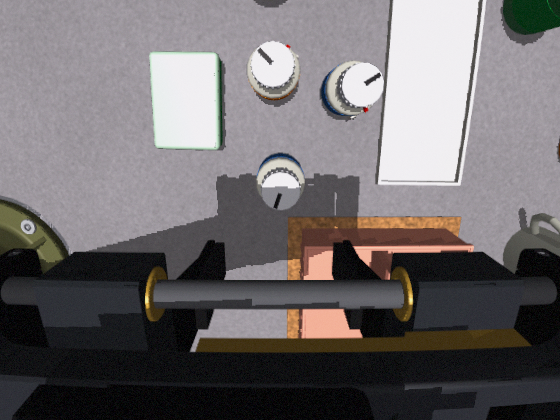

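The top view shows the caddy square on the mat at (440,300) and the riser empty. The wrist view shows three bottles, at (281,180), (274,64) and (357,88), with ticks at (289,45) and (367,110). I'll grip the nearest cap well above the shoulder, with the fingertips at 76 mm, and twist.

```bash
cat >> h.py <<'E'
def tick(im,xy,dbg=False):
    f=im["frame"];hsv=cv2.cvtColor(f,cv2.COLOR_RGB2HSV).astype(int)
    m=((hsv[...,0]<6)|(hsv[...,0]>172))&(hsv[...,1]>140)&(hsv[...,2]>110);out=[]
    for r,c in zip(*np.nonzero(m)):
        p=at_z(im,((r+.5)/420,(c+.5)/560),.067)[:2]-xy
        if .014<np.hypot(*p)<.034: out.append(p)
    if not out: return None
    p=np.mean(out,0);return len(out),round(float(np.degrees(np.arctan2(p[1],p[0])))),round(float(np.hypot(*p)),3)
def capc(im,xy,bright=150):
    """cap top disc centre near xy"""
    f=im["frame"];m=np.zeros(f.shape[:2],np.uint8);b=(f.min(2)>bright)
    for r,c in zip(*np.nonzero(b)):
        if np.hypot(*(at_z(im,((r+.5)/420,(c+.5)/560),.1)[:2]-xy))<.032:m[r,c]=1
    n,l,s,ce=cv2.connectedComponentsWithStats(m)
    if n<2:return None
    k=1+np.argmax(s[1:,4]);cn,_=cv2.findContours((l==k).astype(np.uint8),cv2.RETR_EXTERNAL,cv2.CHAIN_APPROX_NONE)
    (x,y),rad=cv2.minEnclosingCircle(cn[0]);d=s[k,4]/(np.pi*rad**2)
    return np.round(at_z(im,((y+.5)/420,(x+.5)/560),.1)[:2],4),round(rad,1),round(d,2)
E
python3 - <<'E'
from h import *
im=imaging.get_image("wrist")
for n,p in dict(B1=(.5,.22),B3=(.418,.242),B4=(.42,.1227)).items(): print(n,tick(im,np.array(p)),capc(im,np.array(p)))
E
python3 -m jog '[[[0.09,0.11,0.5,0,0,0,6],[0,0,1.5,0,0,0,6],[0,0,2,0,0,0,6],[0,0,2,0,0,0,6],[0,0,2,0,0,0,6],[0,0,2,0,0,0,6],[0,0,2,0,0,0,6],[0,0,1.5,0,0,0,6],[0,0,1,0,0,0,6],[0,0,0.5,0,0,0,6],[0,0,0,0,0,0,6],[0,0,0,0,0,0,6]]]' 10 && python3 -m jog '[[[0,0,0,0,0,0,2],[0,0,0,0,0,0,2],[0,0,0,0,0,0,2],[0,0,0,0,0,0,2],[0,0,0,0,0,0,2],[0,0,0,0,0,0,2],[0,0,0,0,0,0,2]]]' && python3 -m jog '[[[0,0,0,0,0,2,2],[0,0,0,0,0,4,2],[0,0,0,0,0,6,2],[0,0,0,0,0,6,2],[0,0,0,0,0,6,2],[0,0,0,0,0,6,2],[0,0,0,0,0,6,2],[0,0,0,0,0,6,2],[0,0,0,0,0,6,2],[0,0,0,0,0,6,2],[0,0,0,0,0,4,2],[0,0,0,0,0,2,2]]]'; python3 -c "
from h import *
st()"
```

```text
B1 (11, -55, 0.025) (array([0.4999, 0.2226]), 34.0, np.float64(0.62))
B3 (7, 53, 0.028) (array([0.4172, 0.2431]), 36.5, np.float64(0.7))
B4 None (array([0.4215, 0.1348]), 23.6, np.float64(0.52))
time: 16.9
position: [0.4199, 0.1239, 0.0987]
tool_rot: [2.269, 2.173, 0.001]
ft_force: [-0.3, 0.6, 0.6]
grip_width: 0.689
time: 17.6
position: [0.4199, 0.1238, 0.0985]
tool_rot: [2.268, 2.172, 0.001]
ft_force: [1.1, -0.3, 1.1]
grip_width: 0.44
time: 18.8
position: [0.4197, 0.1239, 0.0985]
tool_rot: [-3.052, -0.744, -0.001]
ft_force: [-0.2, 0.3, 1.6]
grip_width: 0.44
t 18.8 pos [0.4197 0.1239 0.0985] x [0.888 0.46  0.001] y [ 0.46  -0.888  0.   ] z [ 0.001  0.    -1.   ] F [-0.24  0.27  1.57] T [ 0.118 -0.198 -0.009] w 0.44 q7 [ 0.52  0.   -0.86  2.08  0.    1.06 -1.43]
```

```bash
python3 -m jog '[[[0,0,0,0,0,0,6],[0,0,0,0,0,0,6],[0,0,0,0,0,0,6],[0,0,0,0,0,0,6],[0,0,-1,0,0,0,6],[0,0,-3,0,0,0,6],[0,0,-3,0,0,0,6],[0,0,-3,0,0,0,6],[0,0,-3,0,0,0,6],[0,0,-3,0,0,0,6],[0,0,0,0,0,-6,6],[0,0,0,0,0,-6,6]]]' && python3 -m jog '[[[0,0,0,0,0,-8,6],[0,0,0,0,0,-8,6],[0,0,0,0,0,-8,6],[0,0,0,0,0,-8,6],[0,0,0,0,0,-8,6],[0,0,0,0,0,-8,6],[-2.2,0.5,0,0,0,0,6],[-2.2,0.5,0,0,0,0,6],[-2.2,0.5,0,0,0,0,6],[-2.2,0.5,0,0,0,0,6],[0,0,0,0,0,0,6],[0,0,0,0,0,0,6]]]'; python3 - <<'E'
from h import *
st()
im=imaging.get_image("top")
p=at_z(im,((200+313/5.5)/420,(130+680/5.5)/560),.067)[:2]-[.42,.1227];print("D tick before",p,np.degrees(np.arctan2(p[1],p[0])))
p=at_z(im,((200+110/5.5)/420,(130+470/5.5)/560),.067)[:2]-[.5,.2202];print("B1 check",p,np.degrees(np.arctan2(p[1],p[0])))
im=imaging.get_image("wrist");save(im,"wD2",(0,260,120,440),2.2)
for n,p in dict(B1=(.5,.22),B3=(.418,.242),B4=(.42,.1227)).items(): print(n,tick(im,np.array(p)),capc(im,np.array(p)),proj(im,(*p,.1)))
E
```

```text
time: 20.0
position: [0.42, 0.124, 0.2601]
tool_rot: [2.953, 1.069, 0.004]
ft_force: [-0.2, 0.2, -0.5]
grip_width: 0.686
time: 21.2
position: [0.4355, 0.0354, 0.2587]
tool_rot: [-2.269, -2.172, -0.001]
ft_force: [-1.5, 0.3, -0.2]
grip_width: 0.684
t 21.2 pos [0.4355 0.0354 0.2587] x [0.044 0.999 0.001] y [ 0.999 -0.044  0.   ] z [ 0.     0.001 -1.   ] F [-1.48  0.34 -0.17] T [ 0.013 -0.093 -0.047] w 0.684 q7 [ 0.5  -0.15 -0.57  1.87 -0.08  1.41 -0.09]
D tick before [-0.00304641 -0.02527687] -96.87222991390932
B1 check [ 0.01256169 -0.02035654] -58.3219305351091
B1 (28, -54, 0.024) (array([0.5013, 0.208 ]), 20.4, np.float64(0.29)) [341.062615    -9.03488468]
B3 None (array([0.4069, 0.2136]), 6.0, np.float64(0.39)) [249.33979352 -31.72490773]
B4 (18, -95, 0.024) (array([0.4191, 0.1241]), 33.5, np.float64(0.72)) [258.97260334 104.75382333]
```

View pics/wD2.png

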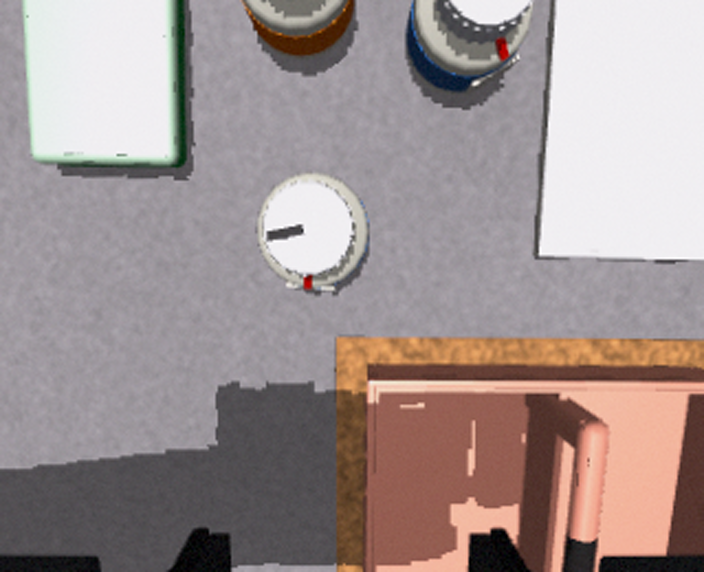

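The picture shows the tick still at the front, at −95° against −97° before, while the cap line has turned about 60°. So this bottle (call it D) is **loose**. The numeric tick check works, so I'll test B1 next.

```bash
python3 -m jog '[[[2,0.6,0,0,0,0,6],[3,0.9,0,0,0,0,6],[3.4,1.02,0,0,0,0,6],[3.4,1.02,0,0,0,0,6],[3.4,1.02,0,0,0,0,6],[2.4,0.7,0,0,0,0,6],[1.18,0.37,0,0,0,0,6],[0,0,2,0,0,0,6],[0,0,3,0,0,0,6],[0,0,3,0,0,0,6],[0,0,0,0,0,0,6],[0,0,0,0,0,0,6]]]' && python3 -c "
from h import *
go((.5,.2205,.0985),-2.5)"
```

```text
time: 22.5
position: [0.4996, 0.2211, 0.1788]
tool_rot: [-2.267, -2.174, 0.0]
ft_force: [0.7, 0.8, -0.5]
grip_width: 0.69
t 22.5 pos [0.4996 0.2211 0.1788] x [0.042 0.999 0.   ] y [ 0.999 -0.042 -0.   ] z [-0.  0. -1.] F [ 0.72  0.81 -0.48] T [-0.038 -0.084  0.024] w 0.69 q7 [ 0.26  0.2  -0.8   1.75  0.15  1.26 -0.63]
shift cm (tool axes) [-0.06  0.05  8.03]
yaw of y -2.4 az needed 0.1 or -179.9
tilt fix ax,ay deg (tool) [-0.03 -0.02]
```

```bash
python3 -m jog '[[[0,0,2,0,0,0,6],[0,0,3,0,0,0,6],[0,0,2,0,0,0,6],[0,0,1,0,0,0,6],[0,0,0,0,0,0,2],[0,0,0,0,0,0,2],[0,0,0,0,0,0,2],[0,0,0,0,0,0,2],[0,0,0,0,0,0,2],[0,0,0,0,0,0,2],[0,0,0,0,0,0,2],[0,0,0,0,0,0,2]]]' 10 && python3 -m jog '[[[0,0,0,0,0,2,2],[0,0,0,0,0,4,2],[0,0,0,0,0,6,2],[0,0,0,0,0,6,2],[0,0,0,0,0,6,2],[0,0,0,0,0,6,2],[0,0,0,0,0,6,2],[0,0,0,0,0,6,2],[0,0,0,0,0,6,2],[0,0,0,0,0,6,2],[0,0,0,0,0,4,2],[0,0,0,0,0,2,2]]]' && python3 -m jog '[[[0,0,0,0,0,0,6],[0,0,0,0,0,0,6],[0,0,0,0,0,0,6],[0,0,0,0,0,0,6],[0,0,-2,0,0,0,6],[0,0,-3,0,0,0,6],[0,0,-3,0,0,0,6],[0,0,0,0,0,-8.5,6],[0,0,0,0,0,-8.5,6],[0,0,0,0,0,-8.5,6],[0,0,0,0,0,-8.5,6],[0,0,0,0,0,-8.5,6]]]' && python3 -m jog '[[[0,0,0,0,0,-8.5,6],[0,0,0,0,0,-8.5,6],[0,0,0,0,0,0,6],[0.6,-2.2,0,0,0,0,6],[0.6,-2.8,0,0,0,0,6],[0.6,-2.3,0,0,0,0,6],[0,-1,0,0,0,0,6],[0,0,0,0,0,0,6],[0,0,0,0,0,0,6]]]';python3 - <<'E'
from h import *
go((.418,.2425,.0985),-2.5)
im=imaging.get_image("wrist")
for n,p in dict(B1=(.5,.2205),B3=(.418,.2425),B2=(.417,.3523)).items(): print(n,tick(im,np.array(p)),capc(im,np.array(p)),proj(im,(*p,.1)))
E
```

```text
time: 23.7
position: [0.504, 0.2208, 0.1013]
tool_rot: [2.266, 2.169, 0.012]
ft_force: [3.8, -0.4, 7.6]
grip_width: 0.237
time: 24.9
position: [0.5007, 0.2206, 0.0997]
tool_rot: [3.052, 0.744, 0.003]
ft_force: [-0.4, -0.4, 4.7]
grip_width: 0.233
time: 26.1
position: [0.4997, 0.2201, 0.1783]
tool_rot: [-2.567, -1.811, 0.001]
ft_force: [0.3, 0.7, 0.2]
grip_width: 0.69
time: 27.0
position: [0.4191, 0.2417, 0.1785]
tool_rot: [2.28, 2.16, 0.001]
ft_force: [0.1, -0.7, -0.6]
grip_width: 0.689
t 27.0 pos [0.4191 0.2417 0.1785] x [ 0.054  0.999 -0.   ] y [ 0.999 -0.054  0.001] z [ 0.001 -0.    -1.   ] F [ 0.13 -0.73 -0.63] T [-0.002 -0.121  0.018] w 0.689 q7 [ 0.21  0.03 -0.79  1.89  0.02  1.23 -0.64]
shift cm (tool axes) [ 0.07 -0.13  8.  ]
yaw of y -3.1 az needed -0.6 or 179.4
tilt fix ax,ay deg (tool) [0.07 0.01]
B1 None (array([0.5199, 0.2242]), 25.3, np.float64(0.32)) [378.36727225 233.34581408]
B3 (49, 52, 0.025) (array([0.4145, 0.2665]), 21.8, np.float64(0.23)) [277.19897192 213.12738362]
B2 None (array([0.4157, 0.3536]), 46.8, np.float64(0.6)) [267.19349241  66.29217827]
```

The jaws closed to 20 mm at B1 instead of 38 mm, with a 7 N vertical force, so something was off there. I'll rise and look.

```bash
python3 -m jog '[[[-2.5,0,-3,0,0,0,6],[-3,0,-3,0,0,0,6],[-3,0,-2,0,0,0,6],[-1.5,0,0,0,0,0,6],[0,0,0,0,0,0,6],[0,0,0,0,0,0,6]]]';python3 - <<'E'
from h import *
st()
im=imaging.get_image("wrist");save(im,"w5",(0,250,100,480),2)
E
```

```text
time: 27.65
position: [0.4132, 0.1427, 0.2579]
tool_rot: [-2.279, -2.161, -0.0]
ft_force: [1.1, 0.6, -0.5]
grip_width: 0.688
t 27.65 pos [0.4132 0.1427 0.2579] x [0.053 0.999 0.001] y [ 0.999 -0.053 -0.001] z [-0.001  0.001 -1.   ] F [ 1.13  0.64 -0.46] T [-0.012 -0.1   -0.006] w 0.688 q7 [ 0.34 -0.16 -0.64  1.87 -0.1   1.4  -0.34]
```

View pics/w5.png

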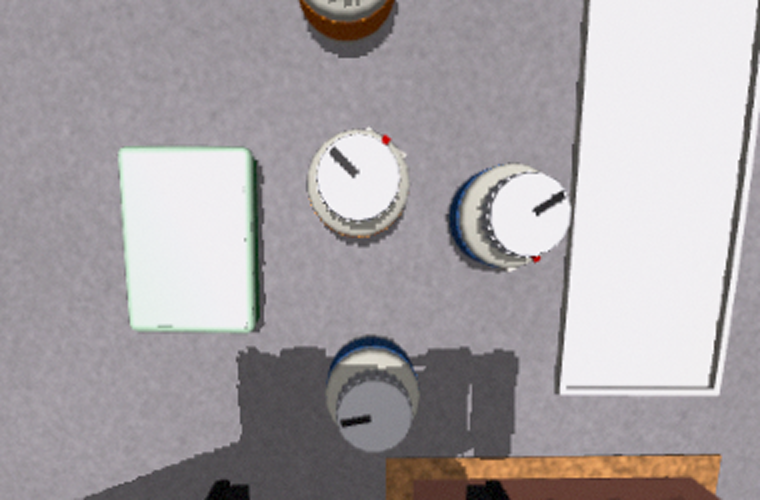

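B1 now stands about 3 cm closer to the tray, with its cap at (531,213), so it was knocked aside. B3's cap is at (358,178) and D's at (375,415), both unmoved. I'll recompute the positions.

```bash
python3 - <<'E'
from h import *
im=imaging.get_image("wrist")
for n,(x,y) in dict(B1=(531,213),B3=(358,178),D=(375,415)).items():
    p=at_z(im,(y/2/420,(100+x/2)/560),.1)[:2];print(n,np.round(p,4),tick(im,p))
go((.418,.2425,.0985),-2.5)
E
```

```text
B1 [0.5016 0.2235] (9, -63, 0.028)
B3 [0.4182 0.2437] (13, 50, 0.026)
D [0.421  0.1249] None
t 27.75 pos [0.4127 0.1436 0.2577] x [0.051 0.999 0.001] y [ 0.999 -0.051 -0.001] z [-0.001  0.001 -1.   ] F [-0.42  0.82  0.14] T [ 0.007 -0.095 -0.013] w 0.688 q7 [ 0.33 -0.16 -0.65  1.87 -0.1   1.4  -0.34]
shift cm (tool axes) [ 9.89  0.05 15.92]
yaw of y -2.9 az needed -0.4 or 179.6
tilt fix ax,ay deg (tool) [-0.07 -0.03]
```

The calculation says B1 actually has *not* moved: it's still at (0.502, 0.2235), so what I saw was only perspective. I need a second viewpoint to explain the missed grip.

```bash
python3 - <<'E'
from h import *
im=imaging.get_image("scene");save(im,"s2",(120,250,220,400),4.2)
for p in((.4999,.2215),(.4182,.2437),(.42,.1235),(.417,.3523)):
    q=proj(im,(*p,.1));print(np.round(q,1),np.round((q-[220,120])*4.2))
E
```

```text
[321.1 193.3] [425. 308.]
[309.8 180.9] [377. 256.]
[281.3 192.2] [258. 303.]
[333.7 171.5] [478. 216.]
```

View pics/s2.png

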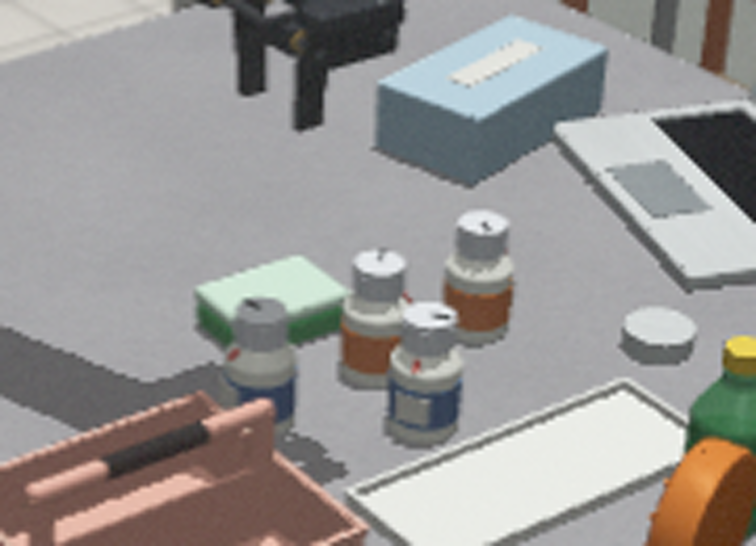

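The scene view agrees that B1 stands upright where I measured it, with its cap at (430,315) against a predicted (425,308). The twist did nothing to it: both the tick and the line are unchanged. I'll test B3 now, then retry B1, checking the width before each twist.

```bash
python3 -m jog '[[[2.5,0,0,0,0,0,6],[2.5,0,0,0,0,0,6],[2.5,0,0,0,0,0,6],[2.4,0.05,0,0,0,0,6],[0,0,2,0,0,0,6],[0,0,3,0,0,0,6],[0,0,3,0,0,0,6],[0,0,3,0,0,0,6],[0,0,2.5,0,0,0,6],[0,0,1.5,0,0,0,6],[0,0,0.9,0,0,0,6],[0,0,0,0,0,0,6]]]' 10 && python3 -m jog '[[[0,0,0,0,0,0,3],[0,0,0,0,0,0,3],[0,0,0,0,0,0,3],[0,0,0,0,0,0,3],[0,0,0,0,0,0,3],[0,0,0,0,0,0,3],[0,0,0,0,0,0,3]]]'
```

```text
time: 29.0
position: [0.4173, 0.2417, 0.098]
tool_rot: [-2.276, -2.163, 0.003]
ft_force: [0.1, -0.4, 0.1]
grip_width: 0.688
time: 29.7
position: [0.418, 0.2418, 0.0999]
tool_rot: [-2.278, -2.163, 0.001]
ft_force: [-4.1, -0.1, 6.6]
grip_width: 0.349
```

```bash
python3 - <<'E'
from h import *
st()
im=imaging.get_image("wrist");a=im["frame"][:,100:480]
im2=imaging.get_image("scene");b=im2["frame"][130:250,240:380]
b=cv2.resize(b,(490,420),interpolation=cv2.INTER_CUBIC)
cv2.imwrite("pics/c1.png",cv2.resize(np.hstack([a,b])[...,::-1],None,fx=.91,fy=.91))
E
```

```text
t 29.7 pos [0.418  0.2418 0.0999] x [ 0.052  0.999 -0.   ] y [ 0.999 -0.052 -0.001] z [-0.001 -0.    -1.   ] F [-4.11 -0.09  6.65] T [-0.094  0.811 -0.022] w 0.349 q7 [ 0.2   0.13 -0.82  1.98  0.11  1.08 -0.71]
```

View pics/c1.png

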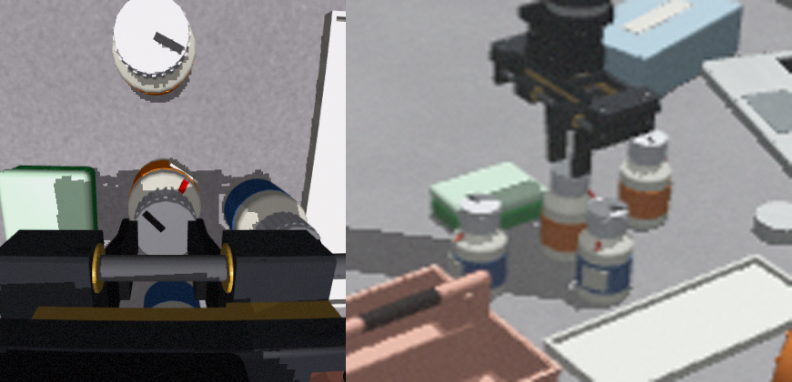

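In the left half the B3 cap sits between the fingers. In the scene half the tips overlap the cap only slightly. There's a wedging force of 6.6 N up and 4 N sideways. I'll open, rise 6 mm to stay off the shoulder, and grip again.

```bash
python3 -m jog '[[[0,0,0,0,0,0,6],[0,0,0,0,0,0,6],[0,0,0,0,0,0,6],[0,0,0,0,0,0,6],[0,0,0,0,0,0,6],[0,0,-0.6,0,0,0,6],[0,0,0,0,0,0,6]]]' && python3 -c "
from h import *
st()
im=imaging.get_image('wrist');print(tick(im,np.array((.418,.2425))))" && python3 -m jog '[[[0,0,0,0,0,0,4.4],[0,0,0,0,0,0,4.4],[0,0,0,0,0,0,4.4],[0,0,0,0,0,0,4.4]]]' && python3 -m jog '[[[0,0,0,0,0,0,3.9],[0,0,0,0,0,0,3.9],[0,0,0,0,0,0,3.9],[0,0,0,0,0,0,3.6],[0,0,0,0,0,0,3.6],[0,0,0,0,0,0,3.6]]]' 5 && python3 -m jog '[[[0,0,0,0,0,0,2],[0,0,0,0,0,0,2],[0,0,0,0,0,0,2],[0,0,0,0,0,0,2],[0,0,0,0,0,0,2]]]' 5
```

```text
time: 30.5
position: [0.4185, 0.2415, 0.1056]
tool_rot: [2.278, 2.163, 0.0]
ft_force: [0.5, -0.5, -0.0]
grip_width: 0.684
t 30.5 pos [0.4185 0.2415 0.1056] x [ 0.052  0.999 -0.   ] y [ 0.999 -0.052  0.   ] z [ 0. -0. -1.] F [ 0.5  -0.5  -0.04] T [ 0.04  -0.086  0.004] w 0.684 q7 [ 0.21  0.12 -0.82  1.97  0.1   1.09 -0.71]
(91, 51, 0.025)
time: 30.95
position: [0.4183, 0.2414, 0.1051]
tool_rot: [-2.278, -2.163, 0.0]
ft_force: [-0.1, 0.4, 0.0]
grip_width: 0.518
time: 31.55
position: [0.4184, 0.2414, 0.1052]
tool_rot: [2.278, 2.163, -0.0]
ft_force: [-0.5, 1.3, -0.2]
grip_width: 0.413
time: 32.05
position: [0.4184, 0.2414, 0.1052]
tool_rot: [2.278, 2.163, -0.0]
ft_force: [0.7, 0.0, -0.1]
grip_width: 0.234
```

The fingers closed to 20 mm with zero force, so the cap isn't between them. I'll compare where the TCP should project in this image with where the cap actually is.

```bash
python3 - <<'E'
from h import *
s,r=st()
im=imaging.get_image("wrist");print(np.round(im["intrinsics"],1).tolist(),im["k1"])
print("tcp proj@.1",proj(im,(*s["position"][:2],.1)),"@tips",proj(im,s["position"]+r[:,2]*.022))
for n in("bottle_a_capmid","bottle_a_mid"):
  for d in finder.trace(n,"wrist"):
    rr,c=np.nonzero(d["region"]);print(n,round(d["conf"],2),len(rr),c.min(),c.max(),rr.min(),rr.max())
cv2.imwrite("pics/c2.png",im["frame"][120:360,120:440][...,::-1].repeat(2,0).repeat(2,1))
for p in ((.418,.2425),(.5,.2215)): print(tick(im,np.array(p)))
E
```

```text
t 32.05 pos [0.4184 0.2414 0.1052] x [ 0.052  0.999 -0.   ] y [ 0.999 -0.052  0.   ] z [ 0. -0. -1.] F [ 0.69  0.03 -0.15] T [-0.041 -0.158 -0.005] w 0.234 q7 [ 0.21  0.12 -0.82  1.97  0.1   1.09 -0.71]
[[318.6, 0.0, 278.4], [0.0, 318.6, 206.8], [0.0, 0.0, 1.0]] -0.06248955186414597
tcp proj@.1 [278.82151155 252.31963587] @tips [278.80644802 241.17319639]
bottle_a_capmid 0.81 1522 376 450 229 278
bottle_a_mid 0.9 4839 343 451 192 278
(90, 51, 0.025)
None
```

View pics/c2.png

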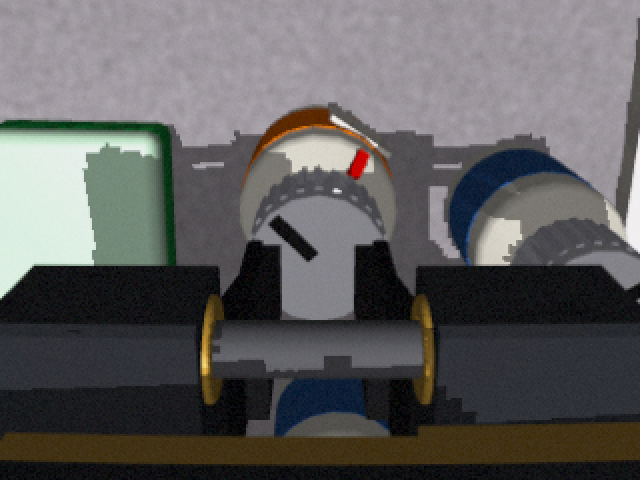

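The picture settles it. The cap disc is about 65 px wide (depth about 0.19 m) while the fingertips are at about 0.172 m, so the tips sit *above* the cap. The real tip height must be about 20 mm above what the stated TCP height implies. That also explains the low widths on the bar (11.7 mm for 14) and on the first cap. I'll check with a soft fingertip touch on open desk.

```bash
python3 - <<'E'
from h import *
im=imaging.get_image("wrist")
# depth-free check: solve camera height from cap-size edges of B1/B3 via ellipse of bright/grey top is weak -> use tray/mat corners later
s,r=st();c=np.array(im["pose"])[:3,3]-s["position"];print("cam offset in tool",np.round(r.T@c,4))
E
python3 -m jog '[[[0,0,0,0,0,0,6],[0,0,0,0,0,0,6],[0,0,0,0,0,0,6],[0,0,0,0,0,0,6],[0,0,0,0,0,0,6],[0,0,0,0,0,0,6],[0,0,0.8,0,0,0,6],[0,0,0.8,0,0,0,6],[0,0,0.6,0,0,0,6],[0,0,0,0,0,0,6],[0,0,0,0,0,0,6]]]' 10 && python3 -m jog '[[[0,0,0,0,0,0,4.4],[0,0,0,0,0,0,4.4],[0,0,0,0,0,0,4.4],[0,0,0,0,0,0,4.4],[0,0,0,0,0,0,3],[0,0,0,0,0,0,3],[0,0,0,0,0,0,3],[0,0,0,0,0,0,3],[0,0,0,0,0,0,3]]]'
```

```text
t 32.25 pos [0.4184 0.2414 0.1052] x [ 0.052  0.999 -0.   ] y [ 0.999 -0.052  0.   ] z [ 0. -0. -1.] F [-0.12 -0.55 -0.17] T [-0.031 -0.085 -0.01 ] w 0.229 q7 [ 0.21  0.12 -0.82  1.97  0.1   1.09 -0.71]
cam offset in tool [ 7.770e-02 -1.000e-04 -1.646e-01]
time: 33.35
position: [0.4182, 0.2414, 0.0829]
tool_rot: [-2.278, -2.163, 0.001]
ft_force: [-0.0, 0.0, 0.8]
grip_width: 0.69
time: 34.25
position: [0.4186, 0.2414, 0.0833]
tool_rot: [2.278, 2.163, 0.0]
ft_force: [0.7, -0.8, 0.8]
grip_width: 0.453
```

The grip is now clean: 39.4 mm with no side force, so the height offset is real. (I gripped directly instead of touching the desk.) Now I'll twist B3.

```bash
python3 -m jog '[[[0,0,0,0,0,2,3],[0,0,0,0,0,4,3],[0,0,0,0,0,6,3],[0,0,0,0,0,6,3],[0,0,0,0,0,6,3],[0,0,0,0,0,6,3],[0,0,0,0,0,6,3],[0,0,0,0,0,6,3],[0,0,0,0,0,6,3],[0,0,0,0,0,6,3],[0,0,0,0,0,4,3],[0,0,0,0,0,2,3]]]' && python3 -m jog '[[[0,0,0,0,0,0,6],[0,0,0,0,0,0,6],[0,0,0,0,0,0,6],[0,0,0,0,0,0,6],[0,0,-2,0,0,0,6],[0,0,-3,0,0,0,6],[0,0,-3,0,0,0,6],[0,0,0,0,0,-8.5,6],[0,0,0,0,0,-8.5,6],[0,0,0,0,0,-8.5,6],[0,0,0,0,0,-8.5,6],[0,0,0,0,0,-8.5,6]]]' && python3 -m jog '[[[0,0,0,0,0,-8.5,6],[0,0,0,0,0,-8.5,6],[-3,1,-3,0,0,0,6],[-3,1,-3,0,0,0,6],[-3,0.5,-2.5,0,0,0,6],[-1,0,0,0,0,0,6],[0,0,0,0,0,0,6],[0,0,0,0,0,0,6]]]' ;python3 - <<'E'
from h import *
go((.5,.222,.0833),-2.5)
im=imaging.get_image("wrist")
for n,p in dict(B1=(.5,.2215),B3=(.418,.2425),B2=(.417,.3523)).items(): print(n,tick(im,np.array(p)),proj(im,(*p,.1)))
E
```

```text
time: 35.45
position: [0.4177, 0.2421, 0.0834]
tool_rot: [-3.054, -0.731, 0.002]
ft_force: [-2.2, 1.4, 3.1]
grip_width: 0.453
time: 36.65
position: [0.4185, 0.2413, 0.1632]
tool_rot: [2.575, 1.799, -0.0]
ft_force: [-0.4, -0.6, -1.0]
grip_width: 0.689
time: 37.45
position: [0.4365, 0.141, 0.2472]
tool_rot: [-2.286, -2.153, 0.002]
ft_force: [-0.2, 0.0, 0.6]
grip_width: 0.693
t 37.45 pos [0.4365 0.141  0.2472] x [0.06  0.998 0.   ] y [ 0.998 -0.06  -0.002] z [-0.002  0.    -1.   ] F [-0.21  0.02  0.56] T [ 0.01  -0.081 -0.035] w 0.693 q7 [ 0.29 -0.09 -0.61  1.84 -0.05  1.38 -0.37]
shift cm (tool axes) [ 8.47  5.88 16.38]
yaw of y -3.4 az needed -0.9 or 179.1
tilt fix ax,ay deg (tool) [-0.1 -0. ]
B1 (10, -57, 0.027) [341.23328219 106.42403843]
B3 (19, 52, 0.026) [252.52609574  88.36219849]
B2 None [241.57883605 -43.46951524]
```

```bash
cat >> h.py <<'E'
def line(im,xy):
    f=im["frame"];o=[]
    for r,c in zip(*np.nonzero(f.max(2)<95)):
        p=at_z(im,((r+.5)/420,(c+.5)/560),.1)[:2]-xy
        if np.hypot(*p)<.017:o.append(p)
    if not o:return None
    p=np.mean(o,0);return len(o),round(float(np.degrees(np.arctan2(p[1],p[0])))),round(float(np.hypot(*p)),3)
E
python3 - <<'E'
from h import *
im=imaging.get_image("wrist")
for n,p in dict(B1=(.5,.2225),B3=(.418,.2432)).items(): print(n,line(im,np.array(p)))
E
python3 -m jog '[[[2,1.4,0,0,0,0,6],[2.5,1.7,0,0,0,0,6],[2.5,1.7,0,0,0,0,6],[1.4,1.05,0,0,0,-0.9,6],[0,0,2,0,0,0,6],[0,0,3,0,0,0,6],[0,0,3,0,0,0,6],[0,0,3,0,0,0,6],[0,0,2.5,0,0,0,6],[0,0,1.8,0,0,0,6],[0,0,1,0,0,0,6],[0,0,0,0,0,0,6]]]' && python3 -m jog '[[[0,0,0,0,0,0,4.4],[0,0,0,0,0,0,4.4],[0,0,0,0,0,0,4.4],[0,0,0,0,0,0,4.4],[0,0,0,0,0,0,3],[0,0,0,0,0,0,3],[0,0,0,0,0,0,3],[0,0,0,0,0,0,3],[0,0,0,0,0,0,3]]]'
```

```text
B1 (49, 21, 0.011)
B3 (56, 64, 0.01)
time: 38.75
position: [0.4992, 0.2209, 0.0835]
tool_rot: [-2.267, -2.171, 0.005]
ft_force: [0.1, -0.1, 0.3]
grip_width: 0.688
time: 39.65
position: [0.5013, 0.2204, 0.0855]
tool_rot: [2.27, 2.17, 0.001]
ft_force: [1.6, 0.5, 1.3]
grip_width: 0.455
```

B3's line turned from 135° to 64° while its tick stayed at 52°, so B3 is **loose**. B1 is gripped properly now, so I'll twist it.

```bash
python3 -m jog '[[[0,0,0,0,0,2,3],[0,0,0,0,0,4,3],[0,0,0,0,0,6,3],[0,0,0,0,0,6,3],[0,0,0,0,0,6,3],[0,0,0,0,0,6,3],[0,0,0,0,0,6,3],[0,0,0,0,0,6,3],[0,0,0,0,0,6,3],[0,0,0,0,0,6,3],[0,0,0,0,0,4,3],[0,0,0,0,0,2,3]]]' && python3 -m jog '[[[0,0,0,0,0,0,6],[0,0,0,0,0,0,6],[0,0,0,0,0,0,6],[0,0,0,0,0,0,6],[0,0,-2,0,0,0,6],[0,0,-3,0,0,0,6],[0,0,-3,0,0,0,6],[0,0,0,0,0,-8.5,6],[0,0,0,0,0,-8.5,6],[0,0,0,0,0,-8.5,6],[0,0,0,0,0,-8.5,6],[0,0,0,0,0,-8.5,6]]]' && python3 -m jog '[[[0,0,0,0,0,-8.5,6],[0,0,0,0,0,-8.5,6],[-3,0,-3,0,0,0,6],[-3,0,-3,0,0,0,6],[-2,0,-2.5,0,0,0,6],[-1,0,0,0,0,0,6],[0,0,0,0,0,0,6],[0,0,0,0,0,0,6]]]' ;python3 - <<'E'
from h import *
im=imaging.get_image("wrist")
for n,p in dict(B1=(.5,.2215),B3=(.418,.2425)).items(): print(n,tick(im,np.array(p)),line(im,np.array(p)),proj(im,(*p,.1)))
go((.42,.25,.25),-2.5)
E
```

```text
time: 40.85
position: [0.5004, 0.2209, 0.0855]
tool_rot: [-3.052, -0.742, 0.001]
ft_force: [-0.2, -0.2, 3.0]
grip_width: 0.456
time: 42.05
position: [0.5007, 0.2202, 0.1651]
tool_rot: [2.569, 1.808, -0.001]
ft_force: [-0.3, 0.3, -0.8]
grip_width: 0.692
time: 42.85
position: [0.4953, 0.1311, 0.2491]
tool_rot: [-2.279, -2.161, 0.002]
ft_force: [-0.5, 0.2, 0.4]
grip_width: 0.688
B1 (22, -117, 0.024) (49, -24, 0.011) [278.91274386  99.25669919]
B3 (31, 52, 0.025) (58, 68, 0.01) [189.94727731  81.37369908]
t 42.9 pos [0.4951 0.1315 0.2489] x [0.052 0.999 0.   ] y [ 0.999 -0.052 -0.002] z [-0.002  0.    -1.   ] F [-0.55  1.6   0.3 ] T [ 0.043 -0.089  0.015] w 0.689 q7 [ 0.26  0.04 -0.59  1.73  0.02  1.38 -0.38]
shift cm (tool axes) [11.44 -8.12 -0.09]
yaw of y -3.0 az needed -0.5 or 179.5
tilt fix ax,ay deg (tool) [-0.13 -0.01]
```

B1's tick turned −57° → −117°, so the whole bottle rotated and B1 is **tight**. Now B2: look, then grip.

```bash
python3 -m jog '[[[2,-1.4,0,0,0,0,6],[2.9,-2.1,0,0,0,0,6],[2.9,-2.1,0,0,0,0,6],[2.3,-1.6,0,0,0,0,6],[1.3,-0.9,0,0,0,0,6],[0,0,0,0,0,0,6],[0,0,0,0,0,0,6]]]' && python3 - <<'E'
from h import *
im=imaging.get_image("wrist")
for n,p in dict(B2=(.417,.3523)).items(): print(n,tick(im,np.array(p)),line(im,np.array(p)),proj(im,(*p,.1)))
for d in finder.spot_point("bottle_a_capmid","wrist"): print(round(d["conf"],2),at_z(im,d["point"],.0865))
for d in finder.spot_point("tray_floor","wrist"): print(round(d["conf"],2),at_z(im,d["point"],.005))
go((.417,.353,.0845),-2.5)
E
```

```text
time: 43.6
position: [0.421, 0.2487, 0.2495]
tool_rot: [-2.278, -2.163, 0.002]
ft_force: [0.2, -0.5, -0.8]
grip_width: 0.688
B2 (10, 83, 0.028) (52, -18, 0.01) [268.81009368  84.975502  ]
0.95 [0.50022684 0.22322032 0.0865    ]
0.89 [0.60821714 0.24964003 0.005     ]
t 43.75 pos [0.4218 0.2475 0.2498] x [ 0.055  0.998 -0.   ] y [ 0.998 -0.055 -0.001] z [-0.001 -0.    -1.   ] F [0.29 0.45 0.01] T [-0.055 -0.12   0.048] w 0.693 q7 [ 0.14 -0.01 -0.71  1.77 -0.01  1.38 -0.62]
shift cm (tool axes) [10.51 -1.06 16.52]
yaw of y -3.2 az needed -0.7 or 179.3
tilt fix ax,ay deg (tool) [-0.04  0.03]
```

```bash
python3 -m jog '[[[2.5,-0.3,0,0,0,0,6],[2.9,-0.3,0,0,0,0,6],[2.9,-0.3,0,0,0,0,6],[2.2,-0.16,0,0,0,-0.7,6],[0,0,2,0,0,0,6],[0,0,3,0,0,0,6],[0,0,3,0,0,0,6],[0,0,3,0,0,0,6],[0,0,2.5,0,0,0,6],[0,0,1.9,0,0,0,6],[0,0,1.1,0,0,0,6],[0,0,0,0,0,0,6]]]' && python3 -m jog '[[[0,0,0,0,0,0,4.4],[0,0,0,0,0,0,4.4],[0,0,0,0,0,0,4.4],[0,0,0,0,0,0,4.4],[0,0,0,0,0,0,3],[0,0,0,0,0,0,3],[0,0,0,0,0,0,3],[0,0,0,0,0,0,3],[0,0,0,0,0,0,3]]]' && python3 -m jog '[[[0,0,0,0,0,2,3],[0,0,0,0,0,4,3],[0,0,0,0,0,6,3],[0,0,0,0,0,6,3],[0,0,0,0,0,6,3],[0,0,0,0,0,6,3],[0,0,0,0,0,6,3],[0,0,0,0,0,6,3],[0,0,0,0,0,6,3],[0,0,0,0,0,6,3],[0,0,0,0,0,4,3],[0,0,0,0,0,2,3]]]' && python3 -m jog '[[[0,0,0,0,0,0,6],[0,0,0,0,0,0,6],[0,0,0,0,0,0,6],[0,0,0,0,0,0,6],[0,0,-2,0,0,0,6],[0,0,-3,0,0,0,6],[0,0,-3,0,0,0,6],[0,0,0,0,0,-8.5,6],[0,0,0,0,0,-8.5,6],[0,0,0,0,0,-8.5,6],[0,0,0,0,0,-8.5,6],[0,0,0,0,0,-8.5,6]]]' && python3 -m jog '[[[0,0,0,0,0,-8.5,6],[0,0,0,0,0,-8.5,6],[-3,0,-3,0,0,0,6],[-3,0,-3,0,0,0,6],[-2.5,0,-2.5,0,0,0,6],[-1.5,0,0,0,0,0,6],[0,0,0,0,0,0,6],[0,0,0,0,0,0,6]]]' ;python3 - <<'E'
from h import *
im=imaging.get_image("wrist")
for n,p in dict(B2=(.417,.353)).items(): print(n,tick(im,np.array(p)),line(im,np.array(p)),proj(im,(*p,.1)))
s,r=st()
E
```

```text
time: 44.95
position: [0.416, 0.3527, 0.0836]
tool_rot: [-2.268, -2.173, 0.005]
ft_force: [-0.4, 0.4, 0.8]
grip_width: 0.688
time: 45.85
position: [0.4169, 0.3543, 0.0856]
tool_rot: [2.267, 2.174, 0.002]
ft_force: [1.4, 0.8, 2.9]
grip_width: 0.455
time: 47.05
position: [0.4147, 0.3555, 0.0854]
tool_rot: [-3.049, -0.748, 0.002]
ft_force: [-1.1, 2.2, 3.5]
grip_width: 0.454
time: 48.25
position: [0.4163, 0.3538, 0.1651]
tool_rot: [2.566, 1.812, -0.0]
ft_force: [0.6, -0.6, 0.8]
grip_width: 0.685
time: 49.05
position: [0.411, 0.2544, 0.2499]
tool_rot: [-2.277, -2.165, 0.0]
ft_force: [-0.6, 1.0, -1.1]
grip_width: 0.691
B2 (16, 31, 0.025) (53, -104, 0.008) [279.78327023  90.17210271]
t 49.1 pos [0.4107 0.255  0.2496] x [0.049 0.999 0.   ] y [ 0.999 -0.049 -0.001] z [-0.001  0.    -1.   ] F [-0.65 -0.12  0.19] T [ 0.05  -0.09   0.027] w 0.69 q7 [ 0.1  -0.03 -0.69  1.79 -0.02  1.38 -0.63]
```

B2's tick turned 83° → 31° with the cap, so B2 is **tight**. Tight bottles are B1 and B2; loose are B3 and D. Next I'll turn the tool 90° so the fingers close along the caddy's y, then fetch B2.

```bash
python3 -m jog '[[[0,0,0,0,0,-8.2,6],[0,0,0,0,0,-8.2,6],[0,0,0,0,0,-8.2,6],[0,0,0,0,0,-8.2,6],[0,0,0,0,0,-8.2,6],[0,0,0,0,0,-8.2,6],[0,0,0,0,0,-8.2,6],[0,0,0,0,0,-8.2,6],[0,0,0,0,0,-8.2,6],[0,0,0,0,0,-8.2,6],[0,0,0,0,0,-8.2,6],[0,0,0,0,0,0,6]]]' && python3 - <<'E'
from h import *
im=imaging.get_image("wrist")
for n in("bottle_a_capmid",):
    for d in finder.spot_point(n,"wrist"): print(round(d["conf"],2),at_z(im,d["point"],.0865))
im=imaging.get_image("top")
for d in finder.spot_point(n,"top"): print("top",round(d["conf"],2),at_z(im,d["point"],.0865))
go((.4155,.354,.0845),87.5)
E
```

```text
time: 50.3
position: [0.4106, 0.2554, 0.2494]
tool_rot: [-0.069, -3.139, -0.0]
ft_force: [0.4, 0.0, -0.3]
grip_width: 0.691
top 0.53 [0.49151007 0.21912267 0.0865    ]
t 50.5 pos [0.411  0.2547 0.2499] x [-0.999  0.048  0.001] y [ 0.048  0.999 -0.   ] z [-0.001 -0.    -1.   ] F [ 0.15 -0.56  0.84] T [ 0.131 -0.113  0.056] w 0.69 q7 [ 0.07 -0.03 -0.66  1.79 -0.02  1.38  0.94]
shift cm (tool axes) [ 0.02  9.94 16.54]
yaw of y 87.2 az needed -0.3 or 179.7
tilt fix ax,ay deg (tool) [-0.   -0.04]
```

```bash
python3 -m jog '[[[0,2.3,0,0,0,0,6],[0,2.8,0,0,0,0,6],[0,2.8,0,0,0,0,6],[0,2.0,0,0,0,-0.3,6],[0,0,2,0,0,0,6],[0,0,3,0,0,0,6],[0,0,3,0,0,0,6],[0,0,3,0,0,0,6],[0,0,2.6,0,0,0,6],[0,0,1.8,0,0,0,6],[0,0,1.1,0,0,0,6],[0,0,0,0,0,0,6]]]' 20 && python3 -m jog '[[[0,0,0,0,0,0,4.4],[0,0,0,0,0,0,4.4],[0,0,0,0,0,0,4.4],[0,0,0,0,0,0,3],[0,0,0,0,0,0,3],[0,0,0,0,0,0,3],[0,0,0,0,0,0,3],[0,0,0,0,0,0,3],[0,0,0,0,0,0,3]]]' && python3 -m jog '[[[0,0,-0.5,0,0,0,3],[0,0,-1,0,0,0,3],[0,0,-1.8,0,0,0,3],[0,0,-2.3,0,0,0,3],[0,0,-2.5,0,0,0,3],[0,0,-2.5,0,0,0,3],[0,0,-2.5,0,0,0,3],[0,0,-1.9,0,0,0,3],[0,0,-1,0,0,0,3],[0,0,0,0,0,0,3],[0,0,0,0,0,0,3]]]' && python3 - <<'E'
from h import *
go((.4957,-.0104,.24),87.5)
E
```

```text
time: 51.7
position: [0.415, 0.3525, 0.0838]
tool_rot: [-0.066, -3.138, 0.002]
ft_force: [1.2, 0.2, 0.1]
grip_width: 0.688
time: 52.6
position: [0.4163, 0.3539, 0.0859]
tool_rot: [0.065, 3.14, 0.002]
ft_force: [0.1, 2.8, 5.7]
grip_width: 0.452
time: 53.7
position: [0.4155, 0.3525, 0.2442]
tool_rot: [-0.065, -3.14, 0.002]
ft_force: [-0.6, -0.1, -2.5]
grip_width: 0.453
t 53.7 pos [0.4155 0.3525 0.2442] x [-0.999  0.042  0.001] y [ 0.042  0.999 -0.001] z [-0.001 -0.001 -1.   ] F [-0.61 -0.09 -2.48] T [ 0.073 -0.133 -0.002] w 0.453 q7 [-0.06  0.15 -0.76  1.66  0.1   1.38  0.7 ]
shift cm (tool axes) [ -9.53 -35.92   0.46]
yaw of y 87.6 az needed 0.1 or -179.9
tilt fix ax,ay deg (tool) [-0.08 -0.07]
```

```bash
python3 -m jog '[[[-0.27,-1,0,0,0,0,3],[-0.53,-2,0,0,0,0,3],[-0.75,-2.8,0,0,0,0,3],[-0.8,-3,0,0,0,0,3],[-0.8,-3,0,0,0,0,3],[-0.8,-3,0,0,0,0,3],[-0.8,-3,0,0,0,0,3],[-0.8,-3,0,0,0,0,3],[-0.8,-3,0,0,0,0,3],[-0.8,-3,0,0,0,0,3],[-0.8,-3,0,0,0,0,3],[-0.8,-3,0,0,0,0,3]]]' && python3 -m jog '[[[-0.7,-2.5,0,0,0,0,3],[-0.3,-1,0,0,0,0,3],[-0.1,-0.4,0,0,0,0,3],[0,0,0,0,0,0,3],[0,0,0,0,0,0,3],[0,0,0,0,0,0,3]]]' && python3 - <<'E'
from h import *
go((.4957,-.0104,.0922),87.5)
E
```

```text
time: 54.9
position: [0.4889, 0.0196, 0.2441]
tool_rot: [-0.066, -3.139, 0.001]
ft_force: [1.0, 0.4, -1.2]
grip_width: 0.45
time: 55.5
position: [0.4989, -0.0161, 0.2453]
tool_rot: [-0.061, -3.141, -0.0]
ft_force: [0.0, -0.3, -0.7]
grip_width: 0.448
t 55.5 pos [ 0.4989 -0.0161  0.2453] x [-0.999  0.039  0.   ] y [0.039 0.999 0.   ] z [-0.  0. -1.] F [ 0.04 -0.28 -0.71] T [ 0.117 -0.106  0.009] w 0.448 q7 [ 0.37  0.   -0.39  1.77  0.    1.37  1.51]
shift cm (tool axes) [ 0.34  0.55 15.31]
yaw of y 87.8 az needed 0.3 or -179.7
tilt fix ax,ay deg (tool) [ 0.01 -0.  ]
```

```bash
python3 -m jog '[[[0.34,0.5,0,0,0,0,3],[0,0,1,0,0,0,3],[0,0,2,0,0,0,3],[0,0,2.5,0,0,0,3],[0,0,2.5,0,0,0,3],[0,0,2.5,0,0,0,3],[0,0,2,0,0,0,3],[0,0,1.2,0,0,0,3],[0,0,0.6,0,0,0,3],[0,0,0.3,0,0,0,3],[0,0,0.3,0,0,0,3],[0,0,0.2,0,0,0,3]]]' && python3 -m jog '[[[0,0,0.1,0,0,0,3],[0,0,0,0,0,0,3],[0,0,0,0,0,0,3]]]' && python3 -c "
from h import *
st()" && python3 -m jog '[[[0,0,0,0,0,0,5.2],[0,0,0,0,0,0,5.2],[0,0,0,0,0,0,5.2],[0,0,-1,0,0,0,5.2],[0,0,-2.5,0,0,0,5.2],[0,0,-3,0,0,0,5.2],[0,0,-3,0,0,0,5.2],[0,0,-3,0,0,0,6],[0,0,-2.5,0,0,0,6],[0,0,0,0,0,0,6],[0,0,0,0,0,0,6]]]' && python3 - <<'E'
from h import *
im=imaging.get_image("top");print(capc(im,np.array((.4957,-.0104))))
for d in finder.spot_point("bottle_a_capmid","top"): print("top",round(d["conf"],2),at_z(im,d["point"],.0865))
go((.5003,.2215,.0845),87.5)
E
```

```text
time: 56.7
position: [0.4965, -0.0125, 0.0948]
tool_rot: [0.065, 3.14, -0.0]
ft_force: [-0.1, -0.4, -2.3]
grip_width: 0.452
time: 57.0
position: [0.4961, -0.0126, 0.0935]
tool_rot: [0.065, 3.14, -0.0]
ft_force: [-0.4, 0.3, -2.5]
grip_width: 0.452
t 57.0 pos [ 0.4961 -0.0126  0.0935] x [-0.999  0.041 -0.001] y [ 0.041  0.999 -0.   ] z [ 0.001 -0.    -1.   ] F [-0.43  0.27 -2.5 ] T [ 0.096 -0.046  0.017] w 0.452 q7 [ 0.35  0.12 -0.4   1.97  0.06  1.06  1.46]
time: 58.1
position: [0.4962, -0.0125, 0.2441]
tool_rot: [0.065, 3.139, -0.001]
ft_force: [-0.6, -0.1, -0.5]
grip_width: 0.686
None
top 0.67 [0.49888048 0.21682426 0.0865    ]
t 58.2 pos [ 0.4953 -0.0125  0.2424] x [-0.999  0.041  0.002] y [ 0.041  0.999 -0.   ] z [-0.002 -0.    -1.   ] F [-0.92  0.76 -0.45] T [ 0.097 -0.135 -0.035] w 0.69 q7 [ 0.37 -0.   -0.39  1.78 -0.    1.37  1.5 ]
shift cm (tool axes) [ 0.44 23.4  15.79]
yaw of y 87.6 az needed 0.1 or -179.9
tilt fix ax,ay deg (tool) [-0.   -0.09]
```

```bash
python3 -m jog '[[[0,1.5,0,0,0,0,6],[0.05,3,0,0,0,0,6],[0.05,3.5,0,0,0,0,6],[0.05,3.5,0,0,0,0,6],[0.05,3.5,0,0,0,0,6],[0.05,3.5,0,0,0,0,6],[0.05,3,0,0,0,0,6],[0.05,1.9,0,0,0,0,6],[0,0,0,0,0,0,6],[0,0,0,0,0,0,6]]]' && python3 - <<'E'
from h import *
im=imaging.get_image("wrist")
for n in("bottle_a_capmid",):
    for d in finder.spot_point(n,"wrist"): print(round(d["conf"],2),at_z(im,d["point"],.0865))
p=np.array((.5003,.2215));print(tick(im,p),line(im,p))
go((.5003,.2215,.0845),87.5)
E
```

```text
time: 59.2
position: [0.5016, 0.2208, 0.242]
tool_rot: [-0.064, -3.139, 0.002]
ft_force: [0.4, 0.2, -0.4]
grip_width: 0.693
0.77 [0.50283702 0.22101841 0.0865    ]
(15, -116, 0.023) (51, -20, 0.01)
t 59.3 pos [0.5022 0.2196 0.2425] x [-0.999  0.043  0.001] y [ 0.043  0.999 -0.001] z [-0.001 -0.001 -1.   ] F [-0.29 -0.31  0.27] T [ 0.087 -0.064  0.006] w 0.692 q7 [ 0.1   0.14 -0.61  1.66  0.08  1.38  1.  ]
shift cm (tool axes) [ 0.18  0.2  15.8 ]
yaw of y 87.5 az needed 0.0 or -180.0
tilt fix ax,ay deg (tool) [-0.08 -0.06]
```

```bash
python3 -m jog '[[[0.1,0.2,2,0,0,0,6],[0,0,3,0,0,0,6],[0,0,3,0,0,0,6],[0,0,3,0,0,0,6],[0,0,2.3,0,0,0,6],[0,0,1.5,0,0,0,6],[0,0,0.9,0,0,0,6],[0,0,0,0,0,0,6],[0,0,0,0,0,0,6]]]' 20 && python3 -m jog '[[[0,0,0,0,0,0,4.4],[0,0,0,0,0,0,4.4],[0,0,0,0,0,0,4.4],[0,0,0,0,0,0,3],[0,0,0,0,0,0,3],[0,0,0,0,0,0,3],[0,0,0,0,0,0,3],[0,0,0,0,0,0,3],[0,0,0,0,0,0,3]]]' && python3 -m jog '[[[0,0,-0.5,0,0,0,3],[0,0,-1,0,0,0,3],[0,0,-1.8,0,0,0,3],[0,0,-2.3,0,0,0,3],[0,0,-2.5,0,0,0,3],[0,0,-2.5,0,0,0,3],[0,0,-2.5,0,0,0,3],[0,0,-1.9,0,0,0,3],[0,0,-1,0,0,0,3],[0,0,0,0,0,0,3],[0,0,0,0,0,0,3]]]' && python3 - <<'E'
from h import *
go((.5937,-.0146,.24),87.5)
E
```

```text
time: 60.2
position: [0.5019, 0.2235, 0.0871]
tool_rot: [0.066, 3.14, 0.001]
ft_force: [-0.8, -0.2, 0.0]
grip_width: 0.691
time: 61.1
position: [0.5014, 0.2231, 0.0864]
tool_rot: [0.065, 3.141, -0.001]
ft_force: [-0.8, -2.3, 3.4]
grip_width: 0.453
time: 62.2
position: [0.5007, 0.2234, 0.2453]
tool_rot: [-0.065, -3.14, 0.001]
ft_force: [-0.4, -0.4, -3.4]
grip_width: 0.454
t 62.2 pos [0.5007 0.2234 0.2453] x [-0.999  0.041  0.001] y [ 0.041  0.999 -0.   ] z [-0.001 -0.    -1.   ] F [-0.37 -0.43 -3.41] T [ 0.118 -0.181  0.003] w 0.454 q7 [ 0.1   0.14 -0.62  1.65  0.08  1.38  1.  ]
shift cm (tool axes) [-10.28 -23.39   0.53]
yaw of y 87.6 az needed 0.1 or -179.9
tilt fix ax,ay deg (tool) [-0.03 -0.08]
```

```bash
python3 -m jog '[[[-0.5,-1.1,0,0,0,0,3],[-1,-2.3,0,0,0,0,3],[-1.3,-3,0,0,0,0,3],[-1.3,-3,0,0,0,0,3],[-1.3,-3,0,0,0,0,3],[-1.3,-3,0,0,0,0,3],[-1.3,-3,0,0,0,0,3],[-1.2,-2.6,0,0,0,0,3],[-0.7,-1.5,0,0,0,0,3],[-0.38,-0.9,0,0,0,0,3],[0,0,0,0,0,0,3],[0,0,0,0,0,0,3]]]' && python3 - <<'E'
from h import *
go((.5937,-.0146,.0933),87.5)
E
```

```text
time: 63.4
position: [0.5938, -0.0129, 0.246]
tool_rot: [-0.062, -3.14, -0.002]
ft_force: [0.1, 0.2, -2.2]
grip_width: 0.457
t 63.4 pos [ 0.5938 -0.0129  0.246 ] x [-0.999  0.04   0.001] y [0.04  0.999 0.001] z [-0.001  0.001 -1.   ] F [ 0.12  0.16 -2.18] T [ 0.132 -0.094 -0.017] w 0.457 q7 [ 0.35  0.22 -0.44  1.55  0.09  1.4   1.44]
shift cm (tool axes) [-1.000e-02 -1.900e-01  1.527e+01]
yaw of y 87.7 az needed 0.2 or -179.8
tilt fix ax,ay deg (tool) [ 0.06 -0.04]
```

Next I'll lower and release, then go to B3 at (0.418, 0.2425). I'll turn the tool back −3° later if that's needed.

```bash
python3 -m jog '[[[0,-0.1,1,0,0,0,3],[0,0,2,0,0,0,3],[0,0,2.5,0,0,0,3],[0,0,2.5,0,0,0,3],[0,0,2.5,0,0,0,3],[0,0,2,0,0,0,3],[0,0,1.2,0,0,0,3],[0,0,0.6,0,0,0,3],[0,0,0.4,0,0,0,3],[0,0,0.3,0,0,0,3],[0,0,0.2,0,0,0,3],[0,0,0,0,0,0,3]]]' && python3 -c "
from h import *
st()" && python3 -m jog '[[[0,0,0,0,0,0,5.2],[0,0,0,0,0,0,5.2],[0,0,0,0,0,0,5.2],[0,0,-1,0,0,0,5.2],[0,0,-2.5,0,0,0,5.2],[0,0,-3,0,0,0,5.2],[0,0,-3,0,0,0,5.2],[0,0,-3,0,0,0,6],[0,0,-2.5,0,0,0,6],[0,0,0,0,0,0,6],[0,0,0,0,0,0,6]]]' && python3 - <<'E'
from h import *
im=imaging.get_image("top")
for p in((.4961,-.0126),(.5937,-.014)): print(line(im,np.array(p)))
for d in finder.spot_point("bottle_a_capmid","top"): print("top",round(d["conf"],2),at_z(im,d["point"],.0865))
im=imaging.get_image("wrist");save(im,"wC",k=1.3)
go((.42,.1235,.0845),87.5)
E
```

```text
time: 64.6
position: [0.5944, -0.0157, 0.0946]
tool_rot: [0.065, 3.14, -0.0]
ft_force: [-0.5, -0.1, -3.2]
grip_width: 0.45
t 64.6 pos [ 0.5944 -0.0157  0.0946] x [-0.999  0.042 -0.001] y [ 0.042  0.999 -0.   ] z [ 0.001 -0.    -1.   ] F [-0.46 -0.07 -3.23] T [ 0.151 -0.083  0.008] w 0.45 q7 [ 0.34  0.33 -0.43  1.73  0.15  1.11  1.4 ]
time: 65.7
position: [0.5945, -0.0155, 0.2453]
tool_rot: [0.065, 3.139, -0.0]
ft_force: [1.0, -0.4, -1.0]
grip_width: 0.682
(132, -122, 0.001)
(131, 174, 0.0)
t 65.85 pos [ 0.5934 -0.0157  0.243 ] x [-0.999  0.041  0.002] y [ 0.041  0.999 -0.   ] z [-0.002  0.    -1.   ] F [-0.05 -0.15 -0.31] T [ 0.159 -0.089 -0.064] w 0.687 q7 [ 0.36  0.22 -0.44  1.55  0.09  1.39  1.44]
shift cm (tool axes) [17.87 13.19 15.89]
yaw of y 87.6 az needed 0.1 or -179.9
tilt fix ax,ay deg (tool) [-0.   -0.12]
```

View pics/wC.png

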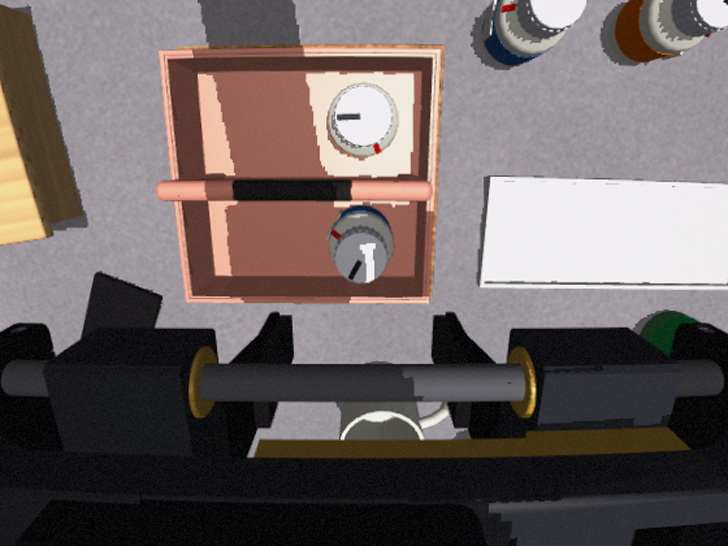

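Both bottles stand upright in the caddy, with caps at (362,117) and (362,248) clear of the bar at row 190. Next I'll fetch D for the tray.

```bash
python3 -m jog '[[[1.2,0.9,0,0,0,0,6],[2.2,1.65,0,0,0,0,6],[2.6,1.9,0,0,0,0,6],[2.6,1.9,0,0,0,0,6],[2.6,1.9,0,0,0,0,6],[2.6,1.9,0,0,0,0,6],[2.2,1.65,0,0,0,0,6],[1.87,1.39,0,0,0,0,6],[0,0,0,0,0,0,6],[0,0,0,0,0,0,6]]]' && python3 - <<'E'
from h import *
im=imaging.get_image("wrist")
for d in finder.spot_point("bottle_a_capmid","wrist"): print(round(d["conf"],2),at_z(im,d["point"],.0865))
for p in((.42,.1235),(.418,.2425)): print(tick(im,np.array(p)),line(im,np.array(p)),capc(im,np.array(p)))
go((.42,.1235,.0845),87.5)
E
```

```text
time: 66.85
position: [0.4203, 0.1238, 0.2439]
tool_rot: [0.063, 3.141, -0.002]
ft_force: [-1.0, -0.3, 0.0]
grip_width: 0.687
(14, -94, 0.024) (63, -175, 0.009) (array([0.4355, 0.1245]), 23.1, np.float64(0.32))
None (37, 64, 0.011) (array([0.4174, 0.2425]), 32.8, np.float64(0.7))
t 66.95 pos [0.4211 0.123  0.2439] x [-0.999  0.042  0.   ] y [ 0.042  0.999 -0.   ] z [-0. -0. -1.] F [ 0.8  -1.2  -0.24] T [ 0.016 -0.172 -0.005] w 0.687 q7 [ 0.27 -0.14 -0.56  1.89 -0.08  1.38  1.27]
shift cm (tool axes) [ 0.1   0.05 15.94]
yaw of y 87.6 az needed 0.1 or -179.9
tilt fix ax,ay deg (tool) [-0.02 -0.02]
```

```bash
python3 -m jog '[[[0.1,0,2,0,0,0,6],[0,0,3,0,0,0,6],[0,0,3,0,0,0,6],[0,0,3,0,0,0,6],[0,0,2.4,0,0,0,6],[0,0,1.6,0,0,0,6],[0,0,0.9,0,0,0,6],[0,0,0,0,0,0,6],[0,0,0,0,0,0,6]]]' 20 && python3 -m jog '[[[0,0,0,0,0,0,4.4],[0,0,0,0,0,0,4.4],[0,0,0,0,0,0,4.4],[0,0,0,0,0,0,3],[0,0,0,0,0,0,3],[0,0,0,0,0,0,3],[0,0,0,0,0,0,3],[0,0,0,0,0,0,3],[0,0,0,0,0,0,3]]]' && python3 -m jog '[[[0,0,-0.5,0,0,0,3],[0,0,-1,0,0,0,3],[0,0,-1.8,0,0,0,3],[0,0,-2.3,0,0,0,3],[0,0,-2.5,0,0,0,3],[0,0,-2.5,0,0,0,3],[0,0,-2.4,0,0,0,3],[0,0,-1,0,0,0,3],[0,0,0,0,0,0,3],[0,0,0,0,0,0,3]]]' && python3 - <<'E'
from h import *
go((.6047,.182,.22),87)
E
```

```text
time: 67.85
position: [0.4207, 0.1236, 0.0857]
tool_rot: [0.066, 3.14, 0.001]
ft_force: [0.1, -0.1, -0.0]
grip_width: 0.69
time: 68.75
position: [0.4203, 0.1238, 0.0854]
tool_rot: [0.065, 3.14, 0.0]
ft_force: [-0.5, 1.8, 2.5]
grip_width: 0.451
time: 69.75
position: [0.4195, 0.1234, 0.2243]
tool_rot: [-0.065, -3.139, 0.001]
ft_force: [0.2, 0.0, -2.6]
grip_width: 0.455
t 69.75 pos [0.4195 0.1234 0.2243] x [-0.999  0.041  0.001] y [ 0.041  0.999 -0.   ] z [-0.001 -0.    -1.   ] F [ 0.23  0.01 -2.62] T [ 0.067 -0.134 -0.004] w 0.455 q7 [ 0.28 -0.13 -0.57  1.92 -0.07  1.34  1.26]
shift cm (tool axes) [-18.27   6.62   0.4 ]
yaw of y 87.6 az needed 0.6 or -179.4
tilt fix ax,ay deg (tool) [-0.03 -0.08]
```

```bash
python3 -m jog '[[[-1,0.36,0,0,0,0,3],[-2,0.73,0,0,0,0,3],[-2.6,0.94,0,0,0,0,3],[-2.8,1.01,0,0,0,0,3],[-2.8,1.01,0,0,0,0,3],[-2.6,0.94,0,0,0,0,3],[-2.3,0.84,0,0,0,0,3],[-1.5,0.54,0,0,0,0,3],[-0.67,0.25,0,0,0,0,3],[0,0,0,0,0,0,3],[0,0,0,0,0,0,3]]]' && python3 - <<'E'
from h import *
go((.6047,.182,.0893),87)
im=imaging.get_image("wrist")
for c in((-.055,-.14),(-.055,.14)):
    a=np.radians(-3.1);p=np.array((.6079,.2419))+np.array([[np.cos(a),-np.sin(a)],[np.sin(a),np.cos(a)]])@c;print(np.round(p,3),proj(im,(*p,.012)))
f=im["frame"];hsv=cv2.cvtColor(f,cv2.COLOR_RGB2HSV)
print("white cols at rows",[(r,np.nonzero((f[r].min(1)>200))[0][[0,-1]].tolist() if (f[r].min(1)>200).any() else None) for r in range(20,240,30)])
E
```

```text
time: 70.85
position: [0.6047, 0.1822, 0.2244]
tool_rot: [-0.065, -3.139, 0.001]
ft_force: [-0.1, 0.5, -2.9]
grip_width: 0.45
t 70.85 pos [0.6047 0.1822 0.2244] x [-0.999  0.041  0.002] y [ 0.041  0.999 -0.   ] z [-0.002 -0.    -1.   ] F [-0.08  0.55 -2.88] T [ 0.053 -0.126  0.006] w 0.45 q7 [ 0.14  0.34 -0.61  1.48  0.19  1.39  1.06]
shift cm (tool axes) [-3.000e-02 -1.000e-02  1.351e+01]
yaw of y 87.6 az needed 0.6 or -179.4
tilt fix ax,ay deg (tool) [-0.02 -0.1 ]
[0.545 0.105] [210.05867894 133.56621658]
[0.561 0.385] [447.7908932  137.64381676]
white cols at rows [(20, None), (50, None), (80, [30, 68]), (110, [46, 537]), (140, [235, 449]), (170, [87, 445]), (200, [48, 440]), (230, None)]
```

```bash
python3 -m jog '[[[0,0,1,0,0,0,3],[0,0,2,0,0,0,3],[0,0,2.5,0,0,0,3],[0,0,2.5,0,0,0,3],[0,0,2.2,0,0,0,3],[0,0,1.5,0,0,0,3],[0,0,0.8,0,0,0,3],[0,0,0.5,0,0,0,3],[0,0,0.3,0,0,0,3],[0,0,0.2,0,0,0,3],[0,0,0,0,0,0,3],[0,0,0,0,0,0,3]]]' && python3 -m jog '[[[0,0,0,0,0,0,5.2],[0,0,0,0,0,0,5.2],[0,0,0,0,0,0,5.2],[0,0,-1,0,0,0,5.2],[0,0,-2.5,0,0,0,5.2],[0,0,-3,0,0,0,5.2],[0,0,-3,0,0,0,6],[0,0,-3,0,0,0,6],[0,0,-2,0,0,0,6],[0,0,0,0,0,0,6],[0,0,0,0,0,0,6]]]' && python3 - <<'E'
from h import *
go((.4177,.2425,.0845),87.5)
E
```

```text
time: 72.1
position: [0.6057, 0.1823, 0.0908]
tool_rot: [0.065, 3.14, 0.0]
ft_force: [0.0, -0.5, -1.7]
grip_width: 0.449
time: 73.2
position: [0.6054, 0.1823, 0.2357]
tool_rot: [0.065, 3.14, 0.0]
ft_force: [-0.0, -0.7, 0.8]
grip_width: 0.687
t 73.2 pos [0.6054 0.1823 0.2357] x [-0.999  0.041 -0.001] y [0.041 0.999 0.   ] z [ 0.001 -0.    -1.   ] F [-0.04 -0.72  0.83] T [ 0.13  -0.096  0.014] w 0.687 q7 [ 0.14  0.33 -0.61  1.46  0.19  1.4   1.06]
shift cm (tool axes) [19.02  5.24 15.1 ]
yaw of y 87.6 az needed 0.1 or -179.9
tilt fix ax,ay deg (tool) [0.   0.06]
```

```bash
python3 -m jog '[[[1.2,0.33,0,0,0,0,6],[2.4,0.66,0,0,0,0,6],[3,0.83,0,0,0,0,6],[3,0.83,0,0,0,0,6],[3,0.83,0,0,0,0,6],[3,0.83,0,0,0,0,6],[2.2,0.6,0,0,0,0,6],[1.2,0.33,0,0,0,0,6],[0,0,0,0,0,0,6],[0,0,0,0,0,0,6]]]' && python3 - <<'E'
from h import *
im=imaging.get_image("wrist")
for d in finder.spot_point("bottle_a_capmid","wrist"): print(round(d["conf"],2),at_z(im,d["point"],.0865))
for p in((.418,.2425),): print(tick(im,np.array(p)),line(im,np.array(p)),capc(im,np.array(p)))
go((.418,.2425,.0845),87.5)
E
```

```text
time: 74.2
position: [0.4182, 0.2418, 0.2349]
tool_rot: [0.066, 3.141, -0.001]
ft_force: [1.0, -0.4, -0.9]
grip_width: 0.688
None (54, 64, 0.011) (array([0.4326, 0.2421]), 25.6, np.float64(0.32))
t 74.3 pos [0.4187 0.2417 0.2349] x [-0.999  0.043  0.   ] y [0.043 0.999 0.   ] z [-0.  0. -1.] F [-0.54 -0.65 -1.01] T [ 0.111 -0.133 -0.03 ] w 0.686 q7 [ 0.14 -0.02 -0.7   1.81 -0.01  1.35  0.97]
shift cm (tool axes) [ 0.06  0.08 15.04]
yaw of y 87.5 az needed 0.0 or -180.0
tilt fix ax,ay deg (tool) [ 0.01 -0.02]
```

```bash
python3 -m jog '[[[0.06,0.08,2,0,0,0,6],[0,0,3,0,0,0,6],[0,0,3,0,0,0,6],[0,0,2.7,0,0,0,6],[0,0,2.2,0,0,0,6],[0,0,1.4,0,0,0,6],[0,0,0.7,0,0,0,6],[0,0,0,0,0,0,6],[0,0,0,0,0,0,6]]]' 20 && python3 -m jog '[[[0,0,0,0,0,0,4.4],[0,0,0,0,0,0,4.4],[0,0,0,0,0,0,4.4],[0,0,0,0,0,0,3],[0,0,0,0,0,0,3],[0,0,0,0,0,0,3],[0,0,0,0,0,0,3],[0,0,0,0,0,0,3],[0,0,0,0,0,0,3]]]' && python3 -m jog '[[[0,0,-0.5,0,0,0,3],[0,0,-1,0,0,0,3],[0,0,-1.8,0,0,0,3],[0,0,-2.3,0,0,0,3],[0,0,-2.5,0,0,0,3],[0,0,-2.5,0,0,0,3],[0,0,-2.4,0,0,0,3],[0,0,-1,0,0,0,3],[0,0,0,0,0,0,3],[0,0,0,0,0,0,3]]]' && python3 - <<'E'
from h import *
go((.6101,.2818,.22),87)
E
```

```text
time: 75.2
position: [0.4179, 0.2436, 0.086]
tool_rot: [0.065, 3.14, 0.001]
ft_force: [-0.7, 0.0, 0.8]
grip_width: 0.688
time: 76.1
position: [0.4173, 0.2433, 0.0854]
tool_rot: [0.065, 3.141, -0.0]
ft_force: [-0.1, -0.4, 3.6]
grip_width: 0.449
time: 77.1
position: [0.4166, 0.243, 0.2243]
tool_rot: [-0.065, -3.14, 0.001]
ft_force: [-0.7, -0.9, -1.9]
grip_width: 0.446
t 77.1 pos [0.4166 0.243  0.2243] x [-0.999  0.041  0.001] y [ 0.041  0.999 -0.001] z [-0.001 -0.001 -1.   ] F [-0.7  -0.92 -1.88] T [ 0.118 -0.099  0.011] w 0.446 q7 [ 0.14 -0.02 -0.71  1.83 -0.01  1.33  0.96]
shift cm (tool axes) [-19.17   4.68   0.4 ]
yaw of y 87.6 az needed 0.6 or -179.4
tilt fix ax,ay deg (tool) [-0.04 -0.07]
```

```bash
python3 -m jog '[[[-1,0.24,0,0,0,0,3],[-2,0.49,0,0,0,0,3],[-2.8,0.68,0,0,0,0,3],[-3,0.73,0,0,0,0,3],[-3,0.73,0,0,0,0,3],[-2.8,0.68,0,0,0,0,3],[-2.3,0.56,0,0,0,0,3],[-1.5,0.37,0,0,0,0,3],[-0.77,0.2,0,0,0,0,3],[0,0,0,0,0,0,3],[0,0,0,0,0,0,3]]]' && python3 - <<'E'
from h import *
go((.6101,.2818,.0893),87)
E
```

```text
time: 78.2
position: [0.6098, 0.2822, 0.2244]
tool_rot: [-0.064, -3.139, 0.001]
ft_force: [0.4, 0.1, -1.4]
grip_width: 0.451
t 78.2 pos [0.6098 0.2822 0.2244] x [-0.999  0.041  0.002] y [ 0.041  0.999 -0.   ] z [-0.002 -0.    -1.   ] F [ 0.37  0.15 -1.45] T [ 0.098 -0.12   0.01 ] w 0.451 q7 [ 0.01  0.44 -0.67  1.37  0.27  1.43  0.88]
shift cm (tool axes) [-0.05 -0.03 13.51]
yaw of y 87.7 az needed 0.7 or -179.3
tilt fix ax,ay deg (tool) [-0.03 -0.1 ]
```

After releasing, I'll rise and move away toward the riser (−y) so the top camera is clear.

```bash
python3 -m jog '[[[0,0,1,0,0,0,3],[0,0,2,0,0,0,3],[0,0,2.5,0,0,0,3],[0,0,2.5,0,0,0,3],[0,0,2.2,0,0,0,3],[0,0,1.5,0,0,0,3],[0,0,0.8,0,0,0,3],[0,0,0.5,0,0,0,3],[0,0,0.3,0,0,0,3],[0,0,0.2,0,0,0,3],[0,0,0,0,0,0,3],[0,0,0,0,0,0,3]]]' && python3 -m jog '[[[0,0,0,0,0,0,5.2],[0,0,0,0,0,0,5.2],[0,0,0,0,0,0,5.2],[0,0,-1,0,0,0,5.2],[0,0,-2.5,0,0,0,5.2],[0,0,-3,0,0,0,5.2],[0,0,-3,0,0,0,6],[0,0,-3,0,0,0,6],[0,0,-3,0,0,0,6],[0,0,-2,0,0,0,6],[1.5,-3,0,0,0,0,6],[1.5,-3,0,0,0,0,6]]]' && python3 -m jog '[[[0,-4,0,0,0,0,6],[0,-4,0,0,0,0,6],[0,-4,0,0,0,0,6],[0,-4,0,0,0,0,6],[0,-4,0,0,0,0,6],[0,-4,0,0,0,0,6],[0,-4,0,0,0,0,6],[0,-4,0,0,0,0,6],[0,-4,0,0,0,0,6],[0,-4,0,0,0,0,6],[0,-4,0,0,0,0,6],[0,-4,0,0,0,0,6]]]' && python3 -m jog '[[[0,-4,0,0,0,0,6],[0,-4,0,0,0,0,6],[0,-3,0,0,0,0,6],[0,0,0,0,0,0,6]]]'; python3 - <<'E'
from h import *
st()
a=imaging.get_image("top");b=imaging.get_image("scene")
f=a["frame"];hsv=cv2.cvtColor(f,cv2.COLOR_RGB2HSV).astype(int)
x=f[120:300,130:400];y=b["frame"][120:330,150:420]
x=cv2.resize(x,(395,263),interpolation=cv2.INTER_CUBIC);y=cv2.resize(y,(395,307),interpolation=cv2.INTER_CUBIC)
cv2.imwrite("pics/final.png",cv2.resize(np.vstack([x,y])[...,::-1],None,fx=1.04,fy=1.04))
print("grip",rect(a,box(f.max(2)<75,415,480,275,300),.121))
E
```

```text
time: 79.4
position: [0.611, 0.2823, 0.0908]
tool_rot: [0.065, 3.14, 0.001]
ft_force: [0.3, -0.7, -2.0]
grip_width: 0.453
time: 80.6
position: [0.5778, 0.2244, 0.2668]
tool_rot: [0.061, 3.139, 0.003]
ft_force: [0.7, -0.9, 0.2]
grip_width: 0.688
time: 81.8
position: [0.5582, -0.2575, 0.2665]
tool_rot: [0.064, 3.14, -0.001]
ft_force: [0.6, -0.3, 0.1]
grip_width: 0.689
time: 82.2
position: [0.5513, -0.3725, 0.2652]
tool_rot: [-0.078, -3.14, 0.005]
ft_force: [0.1, 0.1, -0.2]
grip_width: 0.685
t 82.2 pos [ 0.5513 -0.3725  0.2652] x [-0.999  0.05   0.001] y [ 0.05   0.999 -0.003] z [-0.001 -0.003 -1.   ] F [ 0.1   0.09 -0.23] T [ 0.028 -0.098 -0.003] w 0.685 q7 [ 0.8   0.36 -0.34  1.33  0.12  1.47  2.  ]
grip ([array([543.8049, -60.6881]), array([84.3226, 20.9879]), np.float64(86.4977)], np.int64(162))
```

View pics/final.png

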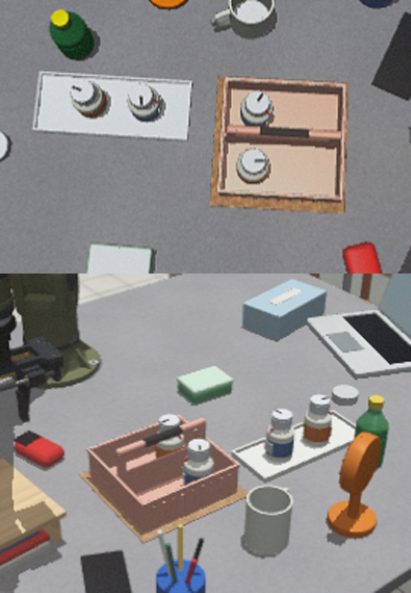

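```bash
python3 -c "
from bench import close_job
print(close_job())"
```

```text
the job is handed in; nothing more can be done
None
```

The caddy is on the cork mat with the two tight bottles in it, the two loose bottles are in the drip tray, and I handed the job in at about 82 s of robot time.

**Caddy:** I lifted it by the handle and stood it on the mat first. The last check put its centre about 3 mm from the mat's centre, within 1–2° of square.

**Bottles:** four were present. I twisted each cap by 60° where the bottle stood and compared the red tick on the body before and after:

| Bottle | Body tick before → after | Cap | Now standing in |
|---|---|---|---|
| Blue label, near the tray | −57° → −117° | tight | caddy |
| Orange label, far left | 83° → 31° | tight | caddy |
| Blue label, near the mat | −97° → −95° (cap line turned) | loose | drip tray |
| Orange label, middle | 52° → 52° (cap line turned about 70°) | loose | drip tray |

**What went wrong on the way:**
- My first grip on the handle failed because I lifted before the fingers had closed. A picture showed the caddy had not moved.
- My first grips on two caps did not hold, because the fingertips were about 20 mm higher than the stated tool height implied. I lowered the grip and repeated both twists.
- The first loose bottle was tested with only the fingertips on its cap. I didn't repeat that twist, because its cap clearly turned while the body stayed still.
- Cap-line angles were 15–25° off for the two tight bottles, so I judged by the body tick.

The final top and scene pictures show all four bottles upright in place, the mug, lotion and mouse where they were, and the arm clear of everything. I saw no sign of a bottle being knocked aside.

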